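Clamp down the lid of the marinating tub

TASK

Clamp the tub's lid down evenly with its four wing knobs, gripping one at a time and always taking the opposite knob next, then the other opposite pair. First pass: turn each knob clockwise until you feel it bite, then about 30 degrees further; second pass, again in opposite pairs: about 30 degrees more each, with no knob forced well beyond that. Let go of the knobs at the end and leave the bottle, bowl and spatula where they are.

Things in the scene. Friction and masses are not known exactly. Their poses are not given: they have to be found in the camera images.
- lid_centre (a point): centre of the top of the steel lid (242 mm across, 105 mm above the table) of a fixed tub; a black vent button 24 mm across, 16 mm tall stands here. Four wing knobs stand 85 mm from this point at +45, +135, +225, +315 degrees from this point's x axis (counter-clockwise from above), numbered 1 to 4: 1 is opposite 3, 2 opposite 4. z is up.
- wing1 (a point): wing knob 1, opposite knob 3: black upright flat wing 50 mm long, 14 mm thick, 38 mm tall, on a hub 26 mm across, 10 mm tall. Site on the vertical turning axis, 15 mm below the wing's top, 23 mm above its lower edge, 43 mm above the lid. x runs along the wing, y across its thickness (grip there, 60 N or more), z up. Tightens clockwise seen from above; does not sink as it turns.
- foot1_top (a point): top of the 34 mm steel clamp foot under knob 1, 9.5 mm above the lid at first. Knob 1 turns freely (0.04 N m) by an unknown 0.1 to 0.95 rad, then bites: torque rises over about 0.1 rad (4 N m/rad) to 0.4 N m; beyond, +0.14 N m per rad, the foot sinks 1 mm per rad, too little to see: go by feel. Let go, the knob springs back those 0.1 rad, the foot stays; turned on, it bites there again.
- wing2 (a point): wing knob 2, opposite knob 4: black upright flat wing 50 mm long, 14 mm thick, 38 mm tall, on a hub 26 mm across, 10 mm tall. Site on the vertical turning axis, 15 mm below the wing's top, 23 mm above its lower edge, 43 mm above the lid. x runs along the wing, y across its thickness (grip there, 60 N or more), z up. Tightens clockwise seen from above; does not sink as it turns.
- foot2_top (a point): top of the 34 mm steel clamp foot under knob 2, 9.5 mm above the lid at first. Knob 2 turns freely (0.04 N m) by an unknown 0.1 to 0.95 rad, then bites: torque rises over about 0.1 rad (4 N m/rad) to 0.4 N m; beyond, +0.14 N m per rad, the foot sinks 1 mm per rad, too little to see: go by feel. Let go, the knob springs back those 0.1 rad, the foot stays; turned on, it bites there again.
- wing3 (a point): wing knob 3, opposite knob 1: black upright flat wing 50 mm long, 14 mm thick, 38 mm tall, on a hub 26 mm across, 10 mm tall. Site on the vertical turning axis, 15 mm below the wing's top, 23 mm above its lower edge, 43 mm above the lid. x runs along the wing, y across its thickness (grip there, 60 N or more), z up. Tightens clockwise seen from above; does not sink as it turns.
- foot3_top (a point): top of the 34 mm steel clamp foot under knob 3, 9.5 mm above the lid at first. Knob 3 turns freely (0.04 N m) by an unknown 0.1 to 0.95 rad, then bites: torque rises over about 0.1 rad (4 N m/rad) to 0.4 N m; beyond, +0.14 N m per rad, the foot sinks 1 mm per rad, too little to see: go by feel. Let go, the knob springs back those 0.1 rad, the foot stays; turned on, it bites there again.
- wing4 (a point): wing knob 4, opposite knob 2: black upright flat wing 50 mm long, 14 mm thick, 38 mm tall, on a hub 26 mm across, 10 mm tall. Site on the vertical turning axis, 15 mm below the wing's top, 23 mm above its lower edge, 43 mm above the lid. x runs along the wing, y across its thickness (grip there, 60 N or more), z up. Tightens clockwise seen from above; does not sink as it turns.
- foot4_top (a point): top of the 34 mm steel clamp foot under knob 4, 9.5 mm above the lid at first. Knob 4 turns freely (0.04 N m) by an unknown 0.1 to 0.95 rad, then bites: torque rises over about 0.1 rad (4 N m/rad) to 0.4 N m; beyond, +0.14 N m per rad, the foot sinks 1 mm per rad, too little to see: go by feel. Let go, the knob springs back those 0.1 rad, the foot stays; turned on, it bites there again.
- sauce_mid (a point): bystander: closed amber bottle, 60 mm across, 170 mm tall, standing; the point lies on its axis half-way up
- bowl: bystander: steel bowl, rim 120 mm across, 55 mm tall; origin at the centre of its underside
- spatula: bystander: spatula lying flat beyond the tub, roughly across the robot's view; origin under its middle

How it is judged:
By the outcome, as a careful person would: the job done as asked, in the order asked, and still so for the second after the job is handed in, with the robot touching nothing.
It also fails if it takes over 72 s, if anything falls off the work surface, if the arm or the gripper's body presses on something with over 40 N, if the wrist force passes 120 N, or if a joint passes its speed limit or range.

ROBOT

A 6-joint arm with a two-finger parallel gripper is mounted at the origin on the work surface. World frame = base frame: x ahead of the robot, y to its left, z up, the work surface at z = 0. Lengths are in mm, angles in rad, forces in N, time in s.
With the tool pointing down it reaches from about 275 to 1000 mm from the base axis. Payload 8.4 kg.
Tool frame: the origin (TCP) lies on the centre line of the jaws, within the pads' length; the fingertips stand 22 mm ahead of it and the grasp point (between the pads) lies 3 mm ahead of it; z points along the fingers, x is the direction in which the jaws open and shut, and the axes are right-handed (so a half turn about z gives the same grasp; the last joint's range is limited). The gripper opens to 85 mm and grips with 20 to 120 N. Pads are 22 mm wide; open, the fingers measure 114 mm over their backs; the gripper's body (76 mm by 85 mm) begins 54 mm behind the grasp point. The pads swing forward as they close: fully open they stand 13 mm farther back than shut.
Start: joints at [-1.157, 0.353, 1.633, -0, 1.155, -0.002], TCP at [252.45, -571.749, 253.281] pointing down, gripper open.
Joint ranges: [-2.63, 2.63], [-0.92, 2.1], [0.06, 2.66], [-1.3, 4.44], [0, 2.69], [-3.02, 3.02]. Speed limits (rad/s): [2.22, 2.22, 2.79, 3.14, 3.14, 3.14].

INTERFACE

Orientations are given as [roll, pitch, yaw] about the fixed x, y, z axes, in that order (R = Rz(yaw) Ry(pitch) Rx(roll)).
In Python, from rig import status, viewer, job gives the robot as it stands.
- The arm moves only by the tool send_rows, never from a script. Its argument "plan" is a list of rows, each a list of 3 entries, a list of its own where there are three numbers: the shift along the tool's x, y, z in m, then the turn, a rotation vector about the tool's x, y, z in rad, then the opening, from -1 (shut) to 1 (fully open). In form: [[[x, y, z], [rx, ry, rz], jaw], ...]. A call has exactly 5 rows; each row is the pose to reach, as a shift and turn from the pose measured when the call began, along the tool's axes at that moment; what a row does not reach only later rows make up. A row lasts 1/12 s, in which the tool goes at most 41.7 mm and 7.16 degrees, less where a joint would pass 70% of its speed; a pose out of reach is approached as far as the arm can. A call with a gripper value outside its range is refused whole. The fingers move at their own pace and stop on an object; "squeeze" is the grip in N (left out, the last holds). Time passes only in rows, so rows that repeat a pose let the fingers close, or fill a call up. It gives the time, the measured TCP pose, the force and the opening at its end, in the units of the state.
- status.sense(): the state, without advancing time (a new reading comes with each control period).
- viewer.grab_frame(name): name is "scene" or "top" or "wrist"; returns the picture (400x640x3 uint8, red, green, blue); there is no depth.
- viewer.camera_params(name): a dict with "intrinsics" (3x3 intrinsics, pixels), "dist_coeffs" ([k1, k2, p1, p2, k3] as OpenCV has them; the pictures are not rectified), "xyz" and "orientation" of the camera in the world. Camera axes: x right, y down, z forward; pixel columns grow to the right and rows downward; lengths in mm; the calibration is good to about 2 mm. A picture is of the moment at which its call begins: read the wrist's pose just before it. camera_params takes no time and is no camera call; for the wrist camera it gives the pose at the moment of the call.
- job.sign_off(): hands the job in, once; it reports no verdict.
Trained networks look in the newest picture that a camera, given by its name, has taken for a name from the list of things; names that differ only in an ending like _2 or _b are one class to them, and where a whole thing is asked for, a point or a joint stands for the part that bears it (a point fixed in the world has none). Each returns a list of dicts, best first, with "p" (0 to 1); they miss things now and then, are a little off and sometimes report something else, mostly with a low value. They report only what shows in the picture. A call takes as long as a camera call.
- viewer.cut_out(label, camera): "mask" (400x640 bool, what is visible of it) and "extent" ([left, top, width, height] in pixels, round what is visible of it).
The state is a dict: "clock": time; "qpos": joint angles; "qvel": joint speeds; "joint_efforts": joint torques, N m; "eef_pos": TCP position; "tcp_rot": TCP orientation; "contact_force": force on the tool from outside, world axes, zero at the start; "wrist_torque": the same for the moment, N m; "opening": opening from 0.0 (shut) to 1.0 (fully open).
Only numpy, scipy, OpenCV 4.12 (cv2) and the standard library are available. Lean on these libraries where they do the work, as an engineer would, in place of code of your own. Each camera call takes 0.05 s, during which the arm holds its last target.

## Working session

There is one attempt and no reset: what is moved stays moved. The work goes in short steps, Python scripts to look and compute and a tool call to move; the robot and the scene stay as the last step left them, time stands still between calls to the robot, and variables do not carry over. Pictures are saved under pics/ and viewed, and the job is handed in when it is done.

Besides the shell and the picture viewer there is one more tool, called after "Call:" as name([rows], argument=value, ...), one row to a line, values as JSON. send_rows: Moves the arm, as the interface text tells. Its arguments: {"type":"object","properties":{"plan":{"type":"array"},"squeeze":{"type":"number"}},"required":["plan"]}

```bash
ls; mkdir -p pics
python3 - <<'E'
from rig import status, viewer, job
import cv2
print(status.sense())
for n in ("scene","top"):
    f=viewer.grab_frame(n); cv2.imwrite(f"pics/{n}0.png",f[:,:,::-1]); print(n,viewer.camera_params(n))
print(status.sense()['clock'])
E
```

```text
pics
{'clock': 0.0, 'qpos': array([-1.15741526e+00,  3.53694717e-01,  1.63415294e+00, -1.95229296e-05,
        1.15520921e+00, -2.41087880e-03]), 'qvel': array([ 1.47429309e-03,  5.13654764e-04, -6.47178150e-04,  1.02330101e-03,
        1.14701982e-04, -8.76871954e-06]), 'joint_efforts': array([-1.01675487e-03, -6.05251622e+01, -3.42067623e+01, -1.38061189e-06,
        9.37240839e-03, -6.72412227e-06]), 'eef_pos': array([ 252.24980196, -571.3305549 ,  252.52453457]), 'tcp_rot': array([ 3.14157833e+00,  1.46425371e-03, -1.15499650e+00]), 'contact_force': array([-1.13981376,  0.2733011 , -0.17590658]), 'wrist_torque': array([-0.01800644,  0.0105488 , -0.00272841]), 'opening': 0.9956446182608024}
scene {'intrinsics': array([[408.45323389,   0.        , 323.90249533],
       [  0.        , 408.45323389, 201.92246048],
       [  0.        ,   0.        ,   1.        ]]), 'dist_coeffs': array([0.02576602, 0.        , 0.        , 0.        , 0.        ]), 'xyz': array([ 966.17994275,  645.58134016, 1180.67340264]), 'orientation': array([-2.53597018, -0.01092941,  2.62586994])}
top {'intrinsics': array([[362.14920028,   0.        , 314.18214824],
       [  0.        , 362.14920028, 197.02955546],
       [  0.        ,   0.        ,   1.        ]]), 'dist_coeffs': array([-0.03322775,  0.        ,  0.        ,  0.        ,  0.        ]), 'xyz': array([ 477.7822125 ,   -9.30009793, 1018.86285312]), 'orientation': array([-3.03038073,  0.01521432, -1.58339581])}
0.1
```

View pics/scene0.png

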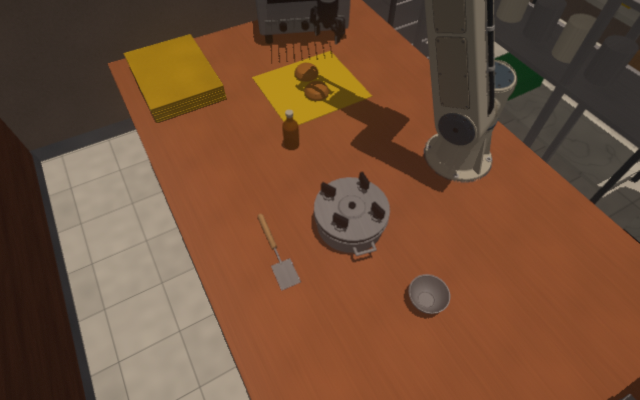

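View pics/top0.png

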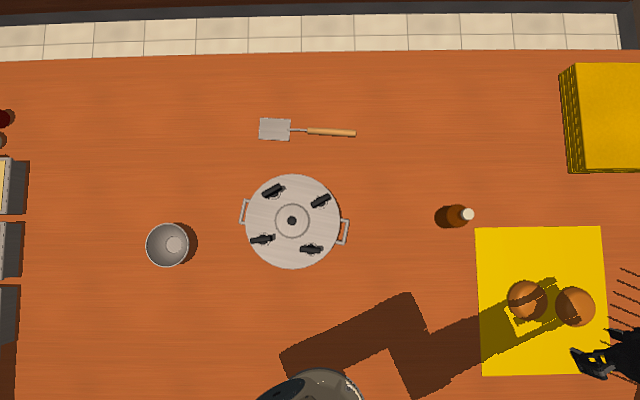

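The top view shows the tub at about (292,220). The four wings are at about (273,190), (320,200), (311,249) and (262,239), with the bowl to the left and the bottle to the right. Next I'll measure them.

```bash
cat > h.py <<'E'
from rig import status, viewer, job
import cv2, numpy as np
from scipy.spatial.transform import Rotation as R
def ray(P,uv):
    uv=np.asarray(uv,float).reshape(-1,1,2)
    n=cv2.undistortPoints(uv,P['intrinsics'],P['dist_coeffs'])[:,0]
    d=np.c_[n,np.ones(len(n))]@R.from_euler('xyz',P['orientation']).as_matrix().T
    return P['xyz'],d
def onz(P,uv,z):
    o,d=ray(P,uv); return o+d*((z-o[2])/d[:,2])[:,None]
def proj(P,X):
    X=np.asarray(X,float).reshape(-1,3)
    M=R.from_euler('xyz',P['orientation']).as_matrix().T
    return cv2.projectPoints(X,cv2.Rodrigues(M)[0],-M@P['xyz'],P['intrinsics'],P['dist_coeffs'])[0][:,0]
E
python3 - <<'E'
from h import *
f=viewer.grab_frame("top"); P=viewer.camera_params("top")
for l in ("lid_centre","wing1","foot1_top","sauce_mid"):
    for r in viewer.cut_out(l,"top"):
        m=r['mask']; v,u=np.nonzero(m); 
        print(l,round(r['p'],2),r['extent'],m.sum(),u.mean().round(1),v.mean().round(1),onz(P,[u.mean(),v.mean()],145)[0].round(0))
print(status.sense()['clock'])
cv2.imwrite("pics/crop.png",cv2.resize(f[160:280,230:360,::-1],None,fx=5,fy=5,interpolation=cv2.INTER_CUBIC))
E
```

```text
lid_centre 0.73 [241.5, 174.0, 107.7, 94.9] 7279 292.0 221.0 [518.  57. 145.]
wing1 0.69 [300.9, 243.6, 18.4, 11.8] 180 310.2 249.0 [451.  14. 145.]
wing1 0.67 [251.2, 232.7, 19.3, 13.1] 158 261.1 238.5 [477. 132. 145.]
wing1 0.56 [310.7, 191.1, 20.4, 15.9] 161 320.5 201.0 [566. -12. 145.]
sauce_mid 0.84 [435.7, 203.6, 36.8, 25.8] 763 452.8 215.8 [ 525. -331.  145.]
0.35
```

View pics/crop.png

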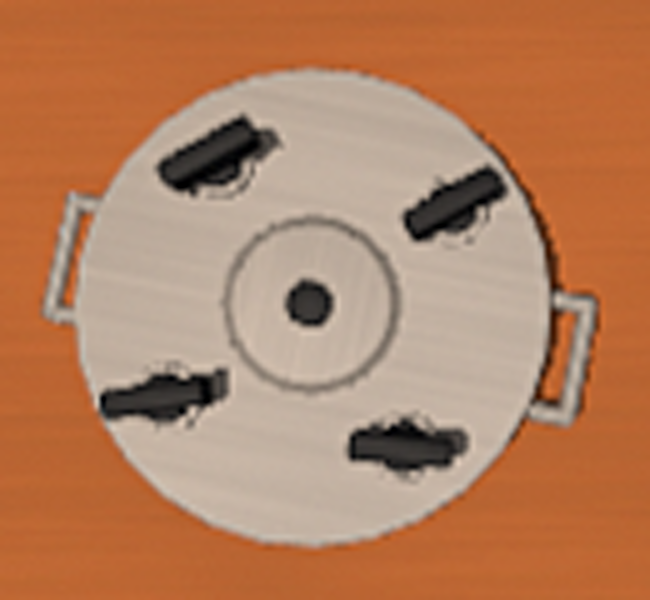

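The crop shows wings at crop pixels (205,155), (455,203), (165,393) and (405,445), and the vent at (310,303). I'll move the wrist camera over the lid for a precise look.

```bash
cat >> h.py <<'E'
def go(x,y,z,yaw):
    s=status.sense(); Rt=R.from_euler('xyz',s['tcp_rot']); G=R.from_euler('xyz',[np.pi,0,yaw])
    d=Rt.inv().apply(np.array([x,y,z])-s['eef_pos'])/1000
    rv=(Rt.inv()*G).as_rotvec()
    print("d",d.round(4).tolist(),"rv",rv.round(3).tolist(),"rows",(np.linalg.norm(d)/.0417).round(1),(np.degrees(np.linalg.norm(rv))/7.16).round(1),"t",s['clock'].round(2))
def st():
    s=status.sense(); print(s['clock'].round(2),s['eef_pos'].round(1),s['tcp_rot'].round(3),'F',s['contact_force'].round(1),'M',s['wrist_torque'].round(3),'op',s['opening'].round(3),'q',s['qpos'].round(2))
E
python3 - <<'E'
from h import *
P=viewer.camera_params("wrist");s=status.sense();Rt=R.from_euler('xyz',s['tcp_rot'])
print(Rt.inv().apply(P['xyz']-s['eef_pos']),(Rt.inv()*R.from_euler('xyz',P['orientation'])).as_matrix().round(2),P['intrinsics'])
go(430,45,330,0.3)
E
```

```text
[   0.28839403  -81.62681303 -121.38179366] [[ 1.   -0.    0.  ]
 [ 0.    0.95  0.32]
 [-0.   -0.32  0.95]] [[348.72891779   0.         321.69011003]
 [  0.         348.72891779 198.23510208]
 [  0.           0.           1.        ]]Traceback (most recent call last):
  File "<stdin>", line 4, in <module>
  File "h.py", line 19, in go
    print("d",d.round(4).tolist(),"rv",rv.round(3).tolist(),"rows",(np.linalg.norm(d)/.0417).round(1),(np.degrees(np.linalg.norm(rv))/7.16).round(1),"t",s['clock'].round(2))
                                                                                                                                                         ^^^^^^^^^^^^^^^^
AttributeError: 'float' object has no attribute 'round'
```

```bash
sed -i "s/s\['clock'\].round(2)/round(s['clock'],2)/; s/s\['opening'\].round(3)/round(float(s['opening']),3)/" h.py
sed -i "s/s\['clock'\].round(2)/round(s['clock'],2)/" h.py
python3 -c "
from h import *
st();go(505,15,310,0.3)"
```

```text
0.35 [ 252.4 -571.7  253.1] [-3.142  0.    -1.155] F [-0.2  0.2  0.1] M [-0.026 -0.014  0.026] op 1.003 q [-1.16  0.35  1.63  0.    1.16 -0.  ]
d [-0.4347, -0.468, -0.0567] rv [-0.0, 0.0, -1.455] rows 15.4 11.6 t 0.35
```

Call:
send_rows([
  [[-0.02, -0.02, -0.02], [0, 0, -0.11], 1],
  [[-0.05, -0.05, -0.03], [0, 0, -0.23], 1],
  [[-0.075, -0.08, -0.045], [0, 0, -0.35], 1],
  [[-0.1, -0.11, -0.057], [0, 0, -0.47], 1],
  [[-0.13, -0.14, -0.057], [0, 0, -0.58], 1],
])

```text
clock: 0.77
eef_pos: [328.6, -397.7, 312.6]
tcp_rot: [3.141, -0.004, -0.57]
contact_force: [1.6, -0.8, 0.3]
opening: 0.997
```

```bash
python3 -c "
from h import *
st();go(505,15,310,0.3)"
```

```text
0.77 [ 328.6 -397.7  312.6] [ 3.141 -0.004 -0.57 ] F [ 1.6 -0.8  0.3] M [-0.045 -0.082 -0.044] op 0.997 q [-0.88  0.12  1.8   0.    1.22 -0.31]
d [-0.074, -0.4427, 0.0019] rv [0.003, -0.003, -0.87] rows 10.8 7.0 t 0.77
```

Call:
send_rows([
  [[-0.007, -0.041, 0], [0, 0, -0.12], 1],
  [[-0.014, -0.08, 0], [0, 0, -0.24], 1],
  [[-0.021, -0.12, 0], [0, 0, -0.36], 1],
  [[-0.028, -0.16, 0], [0, 0, -0.48], 1],
  [[-0.035, -0.2, 0], [0, 0, -0.6], 1],
])

```text
clock: 1.18
eef_pos: [407.2, -208.5, 312.6]
tcp_rot: [3.138, -0.003, 0.036]
contact_force: [1.0, -0.3, -0.7]
opening: 0.998
```

```bash
python3 -c "
from h import *
st();go(505,15,310,0.3)"
```

```text
1.18 [ 407.2 -208.5  312.6] [ 3.138e+00 -3.000e-03  3.600e-02] F [ 1.  -0.3 -0.7] M [-0.021 -0.014 -0.016] op 0.998 q [-0.48  0.02  1.91 -0.    1.21 -0.51]
d [0.1057, -0.2199, 0.0022] rv [0.004, -0.003, -0.264] rows 5.9 2.1 t 1.18
```

Call:
send_rows([
  [[0.018, -0.037, 0], [0, 0, -0.1], 1],
  [[0.036, -0.074, 0], [0, 0, -0.2], 1],
  [[0.053, -0.111, 0], [0, 0, -0.264], 1],
  [[0.07, -0.148, 0], [0, 0, -0.264], 1],
  [[0.088, -0.185, 0.002], [0, 0, -0.264], 1],
])

```text
clock: 1.6
eef_pos: [489.0, -18.4, 310.8]
tcp_rot: [3.137, -0.003, 0.301]
contact_force: [1.7, -0.2, 0.1]
opening: 1.0
```

Call:
send_rows([
  [[0.008, -0.038, 0], [0, 0, 0], 1],
  [[0.008, -0.038, 0], [0, 0, 0], 1],
  [[0.008, -0.038, 0], [0, 0, 0], 1],
  [[0.008, -0.038, 0], [0, 0, 0], 0.2],
  [[0.008, -0.038, 0], [0, 0, 0], 0.2],
])

```text
clock: 2.02
eef_pos: [485.3, 19.3, 310.7]
tcp_rot: [3.137, -0.003, 0.3]
contact_force: [-0.3, 0.1, -0.9]
opening: 0.745
```

Run:
```python
from h import *
st()
f=viewer.grab_frame("wrist"); P=viewer.camera_params("wrist"); cv2.imwrite("pics/w1.png",f[:,:,::-1])
import pickle; pickle.dump((f,P),open("w1.pkl","wb"))
ms=[]
for l in ("wing1","wing2","foot1_top"):
    for r in viewer.cut_out(l,"wrist"):
        m=r['mask']; v,u=np.nonzero(m); ms.append((l,m))
        print(l,round(r['p'],2),r['extent'],m.sum(),u.mean().round(1),v.mean().round(1),onz(P,[u.mean(),v.mean()],145)[0].round(0))
pickle.dump((f,P,ms),open("w1.pkl","wb"))
```

```text
2.02 [485.3  19.3 310.7] [ 3.137e+00 -3.000e-03  3.000e-01] F [-0.3  0.1 -0.9] M [ 0.021  0.019 -0.004] op 0.745 q [ 0.04  0.07  1.86 -0.    1.21 -0.26]
wing1 0.92 [451.8, 87.1, 48.4, 65.5] 2316 477.9 118.3 [592. 107. 145.]
wing1 0.66 [381.4, 203.3, 28.8, 57.5] 1183 396.1 231.9 [564.  -7. 145.]
wing1 0.62 [376.1, 209.0, 5.6, 27.1] 118 378.8 219.8 [545.  -1. 145.]
wing1 0.58 [335.2, 0.0, 37.3, 74.5] 1813 352.4 37.5 [475. 134. 145.]
wing1 0.56 [259.4, 145.8, 37.8, 62.2] 1348 279.3 173.1 [449.  15. 145.]
wing2 0.92 [451.8, 87.1, 48.4, 65.5] 2316 477.9 118.3 [592. 107. 145.]
wing2 0.66 [381.4, 203.3, 28.8, 57.5] 1183 396.1 231.9 [564.  -7. 145.]
wing2 0.62 [376.1, 209.0, 5.6, 27.1] 118 378.8 219.8 [545.  -1. 145.]
wing2 0.58 [335.2, 0.0, 37.3, 74.5] 1813 352.4 37.5 [475. 134. 145.]
wing2 0.56 [259.4, 145.8, 37.8, 62.2] 1348 279.3 173.1 [449.  15. 145.]
foot1_top 0.85 [445.9, 100.7, 16.2, 33.2] 279 452.1 114.7 [570. 103. 145.]
```

View pics/w1.png

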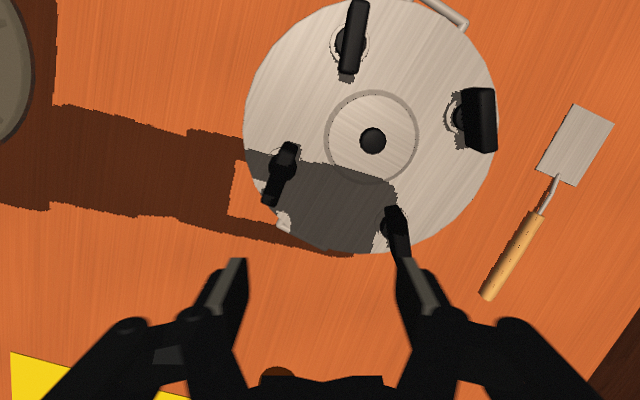

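The wrist view shows wings at (352,37), (478,118), (280,173) and (396,232), with the vent at (373,140). I'll fit the wing model to both views.

```bash
cat > fit.py <<'E'
from h import *
import pickle
from scipy.optimize import minimize
f,Pw,ms=pickle.load(open("w1.pkl","rb")); Pt=viewer.camera_params("top")
top=cv2.imread("pics/top0.png")
def cx(p): # x,y,yaw -> wing & hub points
    x,y,a=p; c,s=np.cos(a),np.sin(a)
    W=[[x+c*i-s*j,y+s*i+c*j,z] for i in(-25,25) for j in(-7,7) for z in(125,163)]
    t=np.linspace(0,2*np.pi,20,False)
    H=[[x+13*np.cos(k),y+13*np.sin(k),z] for k in t for z in(115,125)]
    return W,H
S=4
def rend(P,p,box):
    x0,y0,x1,y1=box; im=np.zeros(((y1-y0)*S,(x1-x0)*S),np.uint8)
    for X in cx(p):
        q=((proj(P,X)-[x0,y0]+.5)*S).astype(np.float32)
        cv2.fillConvexPoly(im,cv2.convexHull(np.round(q*16).astype(np.int32)),255,shift=4)
    return cv2.resize(im,(x1-x0,y1-y0),interpolation=cv2.INTER_AREA)/255.
def fit(obs,p0):
    def cost(d):
        p=np.array(p0)+d*[10,10,.3]; return sum(np.abs(rend(P,p,b)-m).sum()/m.sum() for P,m,b in obs)
    best=None
    for a in(-.6,0,.6):
        r=minimize(cost,[0,0,a],method='Nelder-Mead',options=dict(initial_simplex=np.array([[0,0,a],[1,0,a],[0,1,a],[0,0,a+.7]])))
        if best is None or r.fun<best.fun: best=r
    return np.array(p0)+best.x*[10,10,.3],best.fun
E
python3 - <<'E'
from fit import *
g=top.max(2)
init=dict(A=(592,107,-1.05),B=(564,-9,-1.05),C=(475,132,-1.4),D=(450,14,-1.57))
wm=[m for l,m in ms if l=="wing1"]; wsel=dict(A=wm[0],C=wm[3],D=wm[4])
res={}
for k,p0 in init.items():
    u,v=proj(Pt,[p0[0],p0[1],145])[0].round().astype(int)
    b=(u-20,v-20,u+20,v+20); mt=(g[b[1]:b[3],b[0]:b[2]]<60).astype(float)
    ot=(Pt,mt,b); out=fit([ot],p0); print(k,"top",out[0].round(2),round(out[1],2),mt.sum())
    if k in wsel:
        m=wsel[k].astype(float); ys,xs=np.nonzero(m); bb=(max(xs.min()-15,0),max(ys.min()-15,0),xs.max()+15,ys.max()+15)
        ow=(Pw,m[bb[1]:bb[3],bb[0]:bb[2]],bb); o2=fit([ow],p0); print("   wrist",o2[0].round(2),round(o2[1],2))
    res[k]=out[0]
# vent & lid
for P,uv in ((Pw,(373,140)),(Pt,(291.6,220.3))): print("vent",onz(P,uv,119)[0])
E
```

```text
A top [593.19 106.31  -1.06] 0.3 158.0
   wrist [592.87 107.01  -0.99] 0.13
B top [567.21 -10.77  -1.08] 0.24 144.0
C top [476.39 132.08  -1.45] 0.44 125.0
   wrist [475.19 132.34  -1.43] 0.05
D top [451.28  14.45  -1.66] 0.37 125.0
   wrist [449.34  14.59  -1.67] 0.06
vent [520.95235185  61.81285169 119.        ]
vent [521.05244537  59.99145506 119.        ]
```

The two fits agree. Opposite knobs are 85 mm from the centre (521, 61), and the vent measurement matches. First is knob A at (592.6, 106.8), jaw yaw 0.56.

```bash
cat >> h.py <<'E'
K=dict(A=(592.7,106.9),D=(449.6,15.0),C=(475.2,132.4),B=(567.0,-10.6))
E
python3 -c "
from h import *
st();go(*K['A'],205,0.56)"
```

```text
2.22 [485.4  19.1 310.7] [ 3.137e+00 -3.000e-03  2.990e-01] F [-0.5 -0.6 -0.6] M [-0.043  0.007 -0.009] op 0.603 q [ 0.04  0.07  1.86 -0.    1.21 -0.26]
d [0.128, -0.0528, 0.1059] rv [0.005, -0.003, -0.261] rows 4.2 2.1 t 2.22
```

Call:
send_rows([
  [[0.03, -0.013, 0.02], [0.002, 0, -0.1], 0.2],
  [[0.058, -0.025, 0.04], [0.005, -0.003, -0.2], 0.2],
  [[0.086, -0.037, 0.065], [0.005, -0.003, -0.261], 0.2],
  [[0.112, -0.047, 0.09], [0.005, -0.003, -0.261], 0.2],
  [[0.128, -0.053, 0.106], [0.005, -0.003, -0.261], 0.2],
])

```text
clock: 2.63
eef_pos: [593.9, 107.7, 202.5]
tcp_rot: [-3.141, 0.001, 0.559]
contact_force: [-0.9, 0.3, -0.4]
opening: 0.602
```

```bash
python3 -c "
from h import *
st();go(*K['A'],151,0.56)
f=viewer.grab_frame('wrist');cv2.imwrite('pics/w2.png',f[:,:,::-1])
f=viewer.grab_frame('scene');cv2.imwrite('pics/s2.png',cv2.resize(f[150:270,280:420,::-1],None,fx=5,fy=5))
"
```

```text
2.63 [593.9 107.7 202.5] [-3.141e+00  1.000e-03  5.590e-01] F [-0.9  0.3 -0.4] M [-0.015  0.023  0.046] op 0.602 q [ 0.18  0.37  1.73  0.    1.04 -0.38]
d [-0.0014, 0.0, 0.0515] rv [-0.0, 0.001, -0.001] rows 1.2 0.0 t 2.63
```

View pics/w2.png

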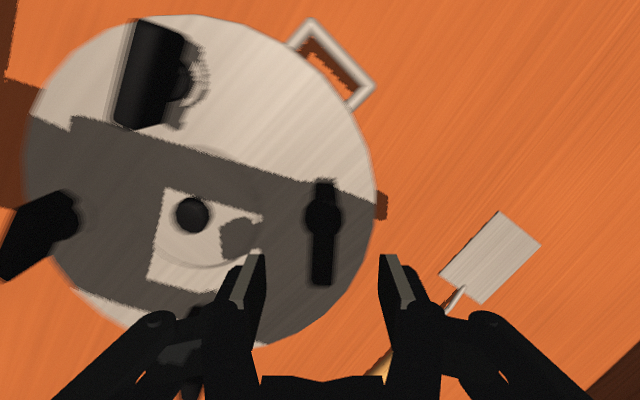

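View pics/s2.png

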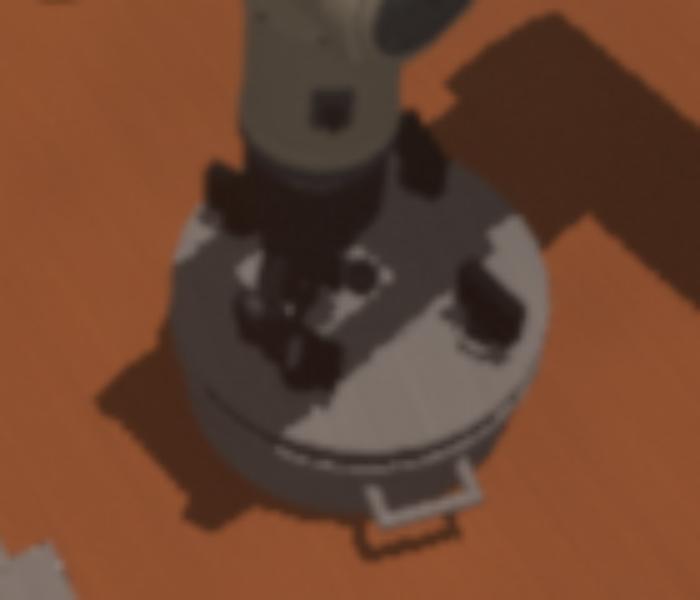

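Wing A sits at (322,230), centred between the fingers at x≈255 and 390 and aligned with them. I'll descend and grip.

Call:
send_rows([
  [[-0.001, 0, 0.026], [0, 0, 0], 0.2],
  [[-0.001, 0, 0.051], [0, 0, 0], 0.2],
  [[-0.001, 0, 0.0515], [0, 0, 0], 0.0],
  [[-0.001, 0, 0.0515], [0, 0, 0], -0.5],
  [[-0.001, 0, 0.0515], [0, 0, 0], -1],
], squeeze=80)

```text
clock: 3.15
eef_pos: [592.4, 106.3, 151.9]
tcp_rot: [-3.141, 0.002, 0.559]
contact_force: [-0.4, 0.8, 0.1]
opening: 0.228
```

Call:
send_rows([
  [[0, 0, 0], [0, 0, 0], -1],
  [[0, 0, 0], [0, 0, 0], -1],
  [[0, 0, 0], [0, 0, 0], -1],
  [[0, 0, 0], [0, 0, 0], -1],
  [[0, 0, 0], [0, 0, 0], -1],
], squeeze=80)

```text
clock: 3.57
eef_pos: [593.0, 106.5, 152.7]
tcp_rot: [-3.141, 0.001, 0.559]
contact_force: [1.9, 2.5, -5.1]
opening: 0.15
```

```bash
python3 -c "
from h import *
st();go(*K['A'],151,0.56)
"
```

```text
3.57 [593.  106.5 152.7] [-3.141e+00  1.000e-03  5.590e-01] F [ 1.9  2.5 -5.1] M [ 0.489 -0.396 -0.047] op 0.15 q [ 0.18  0.43  1.77  0.    0.95 -0.38]
d [-0.0, -0.0004, 0.0017] rv [-0.001, 0.001, -0.001] rows 0.0 0.0 t 3.57
```

Call:
send_rows([
  [[0, 0, 0], [0, 0, 0.05], -1],
  [[0, 0, 0], [0, 0, 0.1], -1],
  [[0, 0, 0], [0, 0, 0.13], -1],
  [[0, 0, 0], [0, 0, 0.13], -1],
  [[0, 0, 0], [0, 0, 0.13], -1],
])

```text
clock: 3.98
eef_pos: [592.9, 106.5, 152.7]
tcp_rot: [-3.141, 0.001, 0.43]
contact_force: [1.7, 1.7, -7.3]
opening: 0.15
```

```bash
cat > t.py <<'E'
from h import *
import sys
s=status.sense(); k=sys.argv[1]
print(round(s['clock'],2),'yaw',s['tcp_rot'].round(4),'dxyz',(s['eef_pos']-[*K[k],151]).round(1),'F',s['contact_force'].round(1),'M',s['wrist_torque'].round(3),'e6',s['joint_efforts'][5].round(3),'q6',s['qpos'][5].round(3),'op',round(float(s['opening']),3))
E
python3 t.py A
```

```text
3.98 yaw [-3.1412e+00  1.2000e-03  4.2990e-01] dxyz [ 0.2 -0.4  1.7] F [ 1.7  1.7 -7.3] M [ 0.342 -0.257  0.035] e6 0.198 q6 -0.255 op 0.15
```

Call:
send_rows([
  [[0, 0, 0], [0, 0, 0.05], -1],
  [[0, 0, 0], [0, 0, 0.1], -1],
  [[0, 0, 0], [0, 0, 0.13], -1],
  [[0, 0, 0], [0, 0, 0.13], -1],
  [[0, 0, 0], [0, 0, 0.13], -1],
])

```text
clock: 4.4
eef_pos: [592.7, 106.5, 152.8]
tcp_rot: [-3.141, 0.001, 0.302]
contact_force: [1.3, 2.1, -8.5]
opening: 0.152
```

```bash
python3 t.py A
```

```text
4.4 yaw [-3.1413e+00  1.4000e-03  3.0190e-01] dxyz [ 0.  -0.4  1.8] F [ 1.3  2.1 -8.5] M [ 0.347 -0.208 -0.008] e6 0.189 q6 -0.127 op 0.152
```

Call:
send_rows([
  [[0, 0, 0], [0, 0, 0.05], -1],
  [[0, 0, 0], [0, 0, 0.1], -1],
  [[0, 0, 0], [0, 0, 0.13], -1],
  [[0, 0, 0], [0, 0, 0.13], -1],
  [[0, 0, 0], [0, 0, 0.13], -1],
])

```text
clock: 4.82
eef_pos: [592.6, 106.5, 152.8]
tcp_rot: [-3.141, 0.002, 0.174]
contact_force: [0.7, 2.5, -7.2]
opening: 0.147
```

```bash
python3 t.py A
```

```text
4.82 yaw [-3.1415e+00  1.7000e-03  1.7390e-01] dxyz [-0.1 -0.4  1.8] F [ 0.7  2.5 -7.2] M [ 0.344 -0.107  0.014] e6 0.185 q6 0.001 op 0.147
```

Call:
send_rows([
  [[0, 0, 0], [0, 0, 0.05], -1],
  [[0, 0, 0], [0, 0, 0.1], -1],
  [[0, 0, 0], [0, 0, 0.13], -1],
  [[0, 0, 0], [0, 0, 0.13], -1],
  [[0, 0, 0], [0, 0, 0.13], -1],
])

```text
clock: 5.23
eef_pos: [592.5, 106.5, 152.7]
tcp_rot: [3.141, 0.002, 0.046]
contact_force: [0.3, 1.3, -8.1]
opening: 0.148
```

```bash
python3 t.py A
```

```text
5.23 yaw [3.1414e+00 1.9000e-03 4.6500e-02] dxyz [-0.2 -0.4  1.7] F [ 0.3  1.3 -8.1] M [ 0.397 -0.078  0.163] e6 0.367 q6 0.129 op 0.148
```

It bit: e6 rose by 0.18 and Mz is 0.16, so the onset is at yaw ≈0.09 and yielding starts at about −0.01. The first-pass target is yaw ≈ −0.50.

Call:
send_rows([
  [[0, 0, 0], [0, 0, 0.08], -1],
  [[0, 0, 0], [0, 0, 0.16], -1],
  [[0, 0, 0], [0, 0, 0.24], -1],
  [[0, 0, 0], [0, 0, 0.3], -1],
  [[0, 0, 0], [0, 0, 0.3], -1],
])

```text
clock: 5.65
eef_pos: [592.2, 106.6, 152.7]
tcp_rot: [3.141, 0.002, -0.254]
contact_force: [0.1, 2.6, -7.1]
opening: 0.153
```

```bash
python3 t.py A
```

```text
5.65 yaw [ 3.1406e+00  2.3000e-03 -2.5380e-01] dxyz [-0.5 -0.3  1.7] F [ 0.1  2.6 -7.1] M [0.495 0.082 0.398] e6 1.586 q6 0.429 op 0.153
```

Call:
send_rows([
  [[0, 0, 0], [0, 0, 0.08], -1],
  [[0, 0, 0], [0, 0, 0.16], -1],
  [[0, 0, 0], [0, 0, 0.22], -1],
  [[0, 0, 0], [0, 0, 0.245], -1],
  [[0, 0, 0], [0, 0, 0.245], -1],
])

```text
clock: 6.07
eef_pos: [592.0, 106.7, 152.7]
tcp_rot: [3.14, 0.002, -0.497]
contact_force: [-1.8, 3.5, -7.6]
opening: 0.15
```

```bash
python3 t.py A
```

```text
6.07 yaw [ 3.140e+00  2.400e-03 -4.966e-01] dxyz [-0.7 -0.2  1.7] F [-1.8  3.5 -7.6] M [0.633 0.17  0.469] e6 1.063 q6 0.672 op 0.15
```

The torque reads 0.469 N m, as expected for about 0.49 rad past yield. Now I'll release and lift.

Call:
send_rows([
  [[0, 0, 0], [0, 0, 0], 0.2],
  [[0, 0, 0], [0, 0, 0], 0.2],
  [[0, 0, 0], [0, 0, 0], 0.2],
  [[0, 0, -0.025], [0, 0, 0], 0.2],
  [[0, 0, -0.055], [0, 0, 0], 0.2],
])

```text
clock: 6.48
eef_pos: [591.0, 106.2, 206.7]
tcp_rot: [3.137, 0.005, -0.496]
contact_force: [0.1, 0.1, 0.3]
opening: 0.6
```

```bash
python3 -c "
from h import *
st();go(*K['D'],205,-0.10)"
```

```text
6.48 [591.  106.2 206.7] [ 3.137  0.005 -0.496] F [0.1 0.1 0.3] M [-0.02   0.006 -0.029] op 0.6 q [ 0.18  0.37  1.73 -0.    1.06  0.67]
d [-0.081, 0.1475, 0.0028] rv [0.003, 0.006, -0.396] rows 4.0 3.2 t 6.48
```

Call:
send_rows([
  [[-0.02, 0.036, 0], [0, 0, -0.1], 0.2],
  [[-0.04, 0.073, 0], [0.003, 0.006, -0.2], 0.2],
  [[-0.061, 0.11, 0], [0.003, 0.006, -0.3], 0.2],
  [[-0.081, 0.147, 0.002], [0.003, 0.006, -0.396], 0.2],
  [[-0.081, 0.1475, 0.003], [0.003, 0.006, -0.396], 0.2],
])

```text
clock: 6.9
eef_pos: [443.2, 12.5, 204.3]
tcp_rot: [3.14, 0.005, -0.093]
contact_force: [0.0, 0.1, -0.7]
opening: 0.603
```

```bash
python3 -c "
from h import *
st();go(*K['D'],151,-0.10)
f=viewer.grab_frame('wrist');cv2.imwrite('pics/w3.png',f[:,:,::-1])
"
```

```text
6.9 [443.2  12.5 204.3] [ 3.14   0.005 -0.093] F [ 0.   0.1 -0.7] M [ 0.037 -0.07  -0.015] op 0.603 q [ 0.03  0.13  2.05 -0.    0.96  0.12]
d [0.0064, -0.0031, 0.0532] rv [0.002, 0.005, 0.007] rows 1.3 0.1 t 6.9
```

View pics/w3.png

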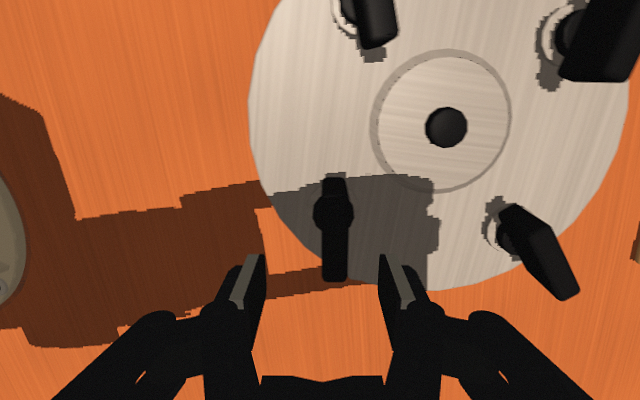

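Wing D is at (334,225), aligned. It's off centre by the roughly 6 mm of lag that the numbers show. I'll correct that while descending and then grip.

Call:
send_rows([
  [[0.006, -0.003, 0.015], [0.002, 0.005, 0.007], 0.2],
  [[0.0064, -0.003, 0.053], [0.002, 0.005, 0.007], 0.2],
  [[0.0064, -0.003, 0.053], [0.002, 0.005, 0.007], 0.1],
  [[0.0064, -0.003, 0.053], [0.002, 0.005, 0.007], -0.5],
  [[0.0064, -0.003, 0.053], [0.002, 0.005, 0.007], -0.5],
])

```text
clock: 7.37
eef_pos: [453.7, 15.8, 152.8]
tcp_rot: [-3.14, -0.004, -0.106]
contact_force: [0.6, -0.5, 0.0]
opening: 0.272
```

Call:
send_rows([
  [[0, 0, 0], [0, 0, 0], -1],
  [[0, 0, 0], [0, 0, 0], -1],
  [[0, 0, 0], [0, 0, 0], -1],
  [[0, 0, 0], [0, 0, 0.05], -1],
  [[0, 0, 0], [0, 0, 0.09], -1],
])

```text
clock: 7.78
eef_pos: [450.8, 16.1, 153.5]
tcp_rot: [-3.141, 0.002, -0.198]
contact_force: [-12.6, 1.6, 3.3]
opening: 0.15
```

```bash
python3 t.py D
```

```text
7.78 yaw [-3.1409e+00  2.0000e-03 -1.9840e-01] dxyz [1.2 1.1 2.5] F [-12.6   1.6   3.3] M [0.3   2.084 0.062] e6 -0.761 q6 0.229 op 0.15
```

Call:
send_rows([
  [[-0.001, 0.001, 0], [0, 0, 0.05], -1],
  [[-0.001, 0.001, 0], [0, 0, 0.1], -1],
  [[-0.001, 0.001, 0], [0, 0, 0.13], -1],
  [[-0.001, 0.001, 0], [0, 0, 0.13], -1],
  [[-0.001, 0.001, 0], [0, 0, 0.13], -1],
])

```text
clock: 8.2
eef_pos: [450.0, 15.8, 154.0]
tcp_rot: [-3.14, 0.001, -0.327]
contact_force: [1.9, 6.1, -13.3]
opening: 0.151
```

```bash
python3 t.py D
```

```text
8.2 yaw [-3.1402e+00  1.4000e-03 -3.2730e-01] dxyz [0.4 0.8 3. ] F [  1.9   6.1 -13.3] M [ 0.881 -0.521  0.131] e6 0.289 q6 0.356 op 0.151
```

Call:
send_rows([
  [[0, 0, 0], [0, 0, 0.04], -1],
  [[0, 0, 0], [0, 0, 0.06], -1],
  [[0, 0, 0], [0, 0, 0.06], -1],
  [[0, 0, 0], [0, 0, 0.06], -1],
  [[0, 0, 0], [0, 0, 0.06], -1],
])

```text
clock: 8.62
eef_pos: [450.0, 15.9, 154.1]
tcp_rot: [-3.14, 0.001, -0.386]
contact_force: [1.8, 2.3, -15.5]
opening: 0.152
```

```bash
python3 t.py D
```

```text
8.62 yaw [-3.1403e+00  1.5000e-03 -3.8610e-01] dxyz [0.4 0.9 3.1] F [  1.8   2.3 -15.5] M [ 0.417 -0.463  0.305] e6 0.334 q6 0.415 op 0.152
```

D bites with onset ≈ −0.31, so yield starts at about −0.41. The target is yaw −0.90.

Call:
send_rows([
  [[0, 0, 0.001], [0, 0, 0.08], -1],
  [[0, 0, 0.001], [0, 0, 0.16], -1],
  [[0, 0, 0.001], [0, 0, 0.24], -1],
  [[0, 0, 0.001], [0, 0, 0.3], -1],
  [[0, 0, 0.001], [0, 0, 0.3], -1],
])

```text
clock: 9.03
eef_pos: [450.1, 15.8, 153.8]
tcp_rot: [-3.141, 0.001, -0.688]
contact_force: [-1.7, 0.8, -3.9]
opening: 0.155
```

```bash
python3 t.py D
```

```text
9.03 yaw [-3.1408e+00  1.5000e-03 -6.8780e-01] dxyz [0.5 0.8 2.8] F [-1.7  0.8 -3.9] M [0.203 0.178 0.384] e6 1.582 q6 0.717 op 0.155
```

Call:
send_rows([
  [[0, 0, 0], [0, 0, 0.08], -1],
  [[0, 0, 0], [0, 0, 0.16], -1],
  [[0, 0, 0], [0, 0, 0.21], -1],
  [[0, 0, 0], [0, 0, 0.213], -1],
  [[0, 0, 0], [0, 0, 0.213], -1],
])

```text
clock: 9.45
eef_pos: [450.1, 15.7, 153.9]
tcp_rot: [-3.141, 0.001, -0.897]
contact_force: [0.8, 1.3, -9.3]
opening: 0.15
```

```bash
python3 t.py D
```

```text
9.45 yaw [-3.1413e+00  1.4000e-03 -8.9730e-01] dxyz [0.5 0.7 2.9] F [ 0.8  1.3 -9.3] M [ 0.123 -0.073  0.463] e6 0.751 q6 0.927 op 0.15
```

Call:
send_rows([
  [[0, 0, 0], [0, 0, 0], 0.2],
  [[0, 0, 0], [0, 0, 0], 0.2],
  [[0, 0, 0], [0, 0, 0], 0.2],
  [[0, 0, -0.025], [0, 0, 0], 0.2],
  [[0, 0, -0.053], [0, 0, 0], 0.2],
])

```text
clock: 9.87
eef_pos: [449.3, 15.5, 206.7]
tcp_rot: [3.14, 0.003, -0.897]
contact_force: [0.1, 0.5, -0.2]
opening: 0.598
```

```bash
python3 -c "
from h import *
st();go(*K['C'],205,0.14)"
```

```text
9.87 [449.3  15.5 206.7] [ 3.14e+00  3.00e-03 -8.97e-01] F [ 0.1  0.5 -0.2] M [ 0.006 -0.034 -0.013] op 0.598 q [0.03 0.14 2.04 0.   0.97 0.93]
d [-0.0752, -0.0932, 0.0018] rv [0.0, 0.004, -1.037] rows 2.9 8.3 t 9.87
```

D reads 0.463 N m. Next is C, the other pair.

Call:
send_rows([
  [[-0.015, -0.02, 0], [0, 0, -0.12], 0.2],
  [[-0.035, -0.04, 0], [0, 0, -0.24], 0.2],
  [[-0.055, -0.065, 0], [0, 0, -0.36], 0.2],
  [[-0.07, -0.085, 0], [0, 0, -0.48], 0.2],
  [[-0.075, -0.093, 0], [0, 0, -0.6], 0.2],
])

```text
clock: 10.28
eef_pos: [476.6, 134.9, 207.7]
tcp_rot: [-3.139, 0.002, -0.289]
contact_force: [-0.3, -0.1, -0.0]
opening: 0.601
```

Call:
send_rows([
  [[0, 0, 0], [0, 0, -0.12], 0.2],
  [[0, 0, 0], [0, 0, -0.24], 0.2],
  [[0, 0, 0], [0, 0, -0.36], 0.2],
  [[0, 0, 0], [0, 0, -0.43], 0.2],
  [[0, 0, 0], [0, 0, -0.437], 0.2],
])

```text
clock: 10.7
eef_pos: [477.1, 135.1, 208.3]
tcp_rot: [-3.139, -0.001, 0.152]
contact_force: [-0.2, -0.7, 0.6]
opening: 0.601
```

```bash
python3 -c "
from h import *
st();go(*K['C'],151,0.14)
f=viewer.grab_frame('wrist');cv2.imwrite('pics/w4.png',f[:,:,::-1])
"
```

```text
10.7 [477.1 135.1 208.3] [-3.139e+00 -1.000e-03  1.520e-01] F [-0.2 -0.7  0.6] M [-0.026 -0.007  0.009] op 0.601 q [0.27 0.2  1.95 0.   0.99 0.12]
d [-0.0023, 0.0025, 0.0572] rv [-0.003, -0.001, 0.012] rows 1.4 0.1 t 10.7
```

View pics/w4.png

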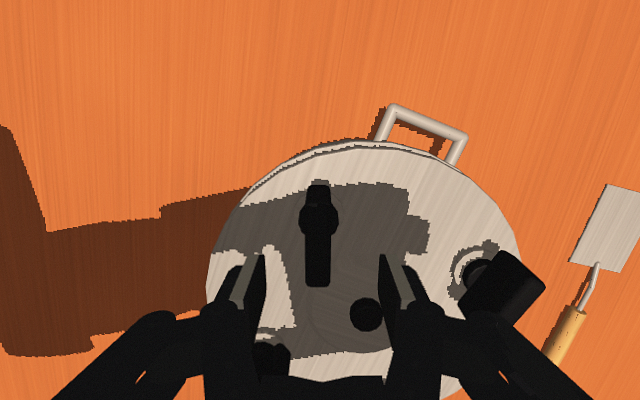

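Wing C is at (318,235), upright between the fingers. I'll descend, hold to settle, then close.

Call:
send_rows([
  [[-0.002, 0.0025, 0.02], [-0.003, 0, 0.012], 0.2],
  [[-0.002, 0.0025, 0.055], [-0.003, 0, 0.012], 0.2],
  [[-0.002, 0.0025, 0.057], [-0.003, 0, 0.012], 0.2],
  [[-0.002, 0.0025, 0.057], [-0.003, 0, 0.012], 0.1],
  [[-0.002, 0.0025, 0.057], [-0.003, 0, 0.012], -0.3],
])

```text
clock: 11.17
eef_pos: [475.9, 132.5, 152.1]
tcp_rot: [3.141, -0.001, 0.135]
contact_force: [-0.2, -0.2, -0.0]
opening: 0.428
```

```bash
python3 t.py C; python3 -c "
from h import *
go(*K['C'],151,0.14)"
```

```text
11.17 yaw [ 3.1415e+00 -7.0000e-04  1.3490e-01] dxyz [0.7 0.1 1.1] F [-0.2 -0.2 -0. ] M [0.001 0.003 0.008] e6 0.025 q6 0.134 op 0.428
d [-0.0007, 0.0, 0.0011] rv [0.0, -0.001, -0.005] rows 0.0 0.0 t 11.17
```

Call:
send_rows([
  [[-0.0007, 0, 0.001], [0, 0, 0], -1],
  [[-0.0007, 0, 0.001], [0, 0, 0], -1],
  [[-0.0007, 0, 0.001], [0, 0, 0], -1],
  [[-0.0007, 0, 0.001], [0, 0, 0], -1],
  [[-0.0007, 0, 0.001], [0, 0, 0.0], -1],
])

```text
clock: 11.58
eef_pos: [475.5, 132.6, 152.7]
tcp_rot: [-3.141, -0.002, 0.135]
contact_force: [-2.9, 0.5, 8.1]
opening: 0.153
```

Call:
send_rows([
  [[0, 0, 0.0], [0, 0, 0.04], -1],
  [[0, 0, 0], [0, 0, 0.08], -1],
  [[0, 0, 0], [0, 0, 0.1], -1],
  [[0, 0, 0], [0, 0, 0.1], -1],
  [[0, 0, 0], [0, 0, 0.1], -1],
])

```text
clock: 12.0
eef_pos: [475.4, 132.6, 153.0]
tcp_rot: [-3.141, -0.002, 0.036]
contact_force: [-0.8, 0.2, -4.2]
opening: 0.149
```

```bash
python3 t.py C
```

```text
12.0 yaw [-3.1412e+00 -1.8000e-03  3.5500e-02] dxyz [0.2 0.2 2. ] F [-0.8  0.2 -4.2] M [-0.065  0.173  0.025] e6 0.152 q6 0.233 op 0.149
```

Call:
send_rows([
  [[0, 0, 0], [0, 0, 0.05], -1],
  [[0, 0, 0], [0, 0, 0.1], -1],
  [[0, 0, 0], [0, 0, 0.13], -1],
  [[0, 0, 0], [0, 0, 0.13], -1],
  [[0, 0, 0], [0, 0, 0.13], -1],
])

```text
clock: 12.42
eef_pos: [475.3, 132.6, 153.0]
tcp_rot: [-3.141, -0.002, -0.093]
contact_force: [-0.4, -0.4, -6.3]
opening: 0.15
```

```bash
python3 t.py C
```

```text
12.42 yaw [-3.141e+00 -1.600e-03 -9.280e-02] dxyz [0.1 0.2 2. ] F [-0.4 -0.4 -6.3] M [0.007 0.1   0.009] e6 0.193 q6 0.362 op 0.15
```

Call:
send_rows([
  [[0, 0, 0], [0, 0, 0.05], -1],
  [[0, 0, 0], [0, 0, 0.1], -1],
  [[0, 0, 0], [0, 0, 0.13], -1],
  [[0, 0, 0], [0, 0, 0.13], -1],
  [[0, 0, 0], [0, 0, 0.13], -1],
])

```text
clock: 12.83
eef_pos: [475.2, 132.6, 153.1]
tcp_rot: [-3.141, -0.001, -0.221]
contact_force: [-0.2, 0.7, -6.7]
opening: 0.153
```

```bash
python3 t.py C
```

```text
12.83 yaw [-3.1409e+00 -1.4000e-03 -2.2070e-01] dxyz [0.  0.2 2.1] F [-0.2  0.7 -6.7] M [-0.053  0.111  0.065] e6 0.187 q6 0.49 op 0.153
```

Call:
send_rows([
  [[0, 0, 0], [0, 0, 0.05], -1],
  [[0, 0, 0], [0, 0, 0.1], -1],
  [[0, 0, 0], [0, 0, 0.12], -1],
  [[0, 0, 0], [0, 0, 0.12], -1],
  [[0, 0, 0], [0, 0, 0.12], -1],
])

```text
clock: 13.25
eef_pos: [475.1, 132.5, 153.0]
tcp_rot: [-3.141, -0.001, -0.339]
contact_force: [-1.1, -0.3, -5.1]
opening: 0.145
```

```bash
python3 t.py C
```

```text
13.25 yaw [-3.1409e+00 -1.1000e-03 -3.3860e-01] dxyz [-0.1  0.1  2. ] F [-1.1 -0.3 -5.1] M [-0.045  0.102 -0.015] e6 0.139 q6 0.608 op 0.145
```

Call:
send_rows([
  [[0, 0, 0], [0, 0, 0.05], -1],
  [[0, 0, 0], [0, 0, 0.1], -1],
  [[0, 0, 0], [0, 0, 0.12], -1],
  [[0, 0, 0], [0, 0, 0.12], -1],
  [[0, 0, 0], [0, 0, 0.12], -1],
])

```text
clock: 13.67
eef_pos: [475.0, 132.5, 153.0]
tcp_rot: [-3.141, -0.001, -0.456]
contact_force: [-2.5, 0.4, -5.7]
opening: 0.152
```

```bash
python3 t.py C
```

```text
13.67 yaw [-3.1409e+00 -1.0000e-03 -4.5630e-01] dxyz [-0.2  0.1  2. ] F [-2.5  0.4 -5.7] M [-0.04   0.2    0.397] e6 0.498 q6 0.725 op 0.152
```

C bites with onset ≈ −0.35, so yield starts at about −0.45. The target is −0.94.

Call:
send_rows([
  [[0, 0, 0], [0, 0, 0.08], -1],
  [[0, 0, 0], [0, 0, 0.16], -1],
  [[0, 0, 0], [0, 0, 0.24], -1],
  [[0, 0, 0], [0, 0, 0.3], -1],
  [[0, 0, 0], [0, 0, 0.3], -1],
])

```text
clock: 14.08
eef_pos: [474.9, 132.6, 153.0]
tcp_rot: [-3.141, -0.0, -0.757]
contact_force: [-2.3, 0.5, -4.3]
opening: 0.151
```

```bash
python3 t.py C
```

```text
14.08 yaw [-3.1408e+00 -5.0000e-04 -7.5720e-01] dxyz [-0.3  0.2  2. ] F [-2.3  0.5 -4.3] M [0.05  0.333 0.416] e6 1.593 q6 1.026 op 0.151
```

Call:
send_rows([
  [[0, 0, 0], [0, 0, 0.08], -1],
  [[0, 0, 0], [0, 0, 0.15], -1],
  [[0, 0, 0], [0, 0, 0.184], -1],
  [[0, 0, 0], [0, 0, 0.184], -1],
  [[0, 0, 0], [0, 0, 0.184], -1],
])

```text
clock: 14.5
eef_pos: [474.8, 132.6, 153.0]
tcp_rot: [-3.141, -0.0, -0.938]
contact_force: [-1.9, 0.5, -5.3]
opening: 0.149
```

```bash
python3 t.py C
```

```text
14.5 yaw [-3.141e+00 -2.000e-04 -9.376e-01] dxyz [-0.4  0.2  2. ] F [-1.9  0.5 -5.3] M [0.143 0.367 0.449] e6 0.625 q6 1.207 op 0.149
```

Call:
send_rows([
  [[0, 0, 0], [0, 0, 0], 0.2],
  [[0, 0, 0], [0, 0, 0], 0.2],
  [[0, 0, 0], [0, 0, 0], 0.2],
  [[0, 0, -0.025], [0, 0, 0], 0.2],
  [[0, 0, -0.053], [0, 0, 0], 0.2],
])

```text
clock: 14.92
eef_pos: [473.9, 132.3, 205.5]
tcp_rot: [3.14, 0.001, -0.937]
contact_force: [-0.1, 0.5, 0.9]
opening: 0.598
```

```bash
python3 -c "
from h import *
st();go(*K['B'],205,0.49)"
```

```text
14.92 [473.9 132.3 205.5] [ 3.14e+00  1.00e-03 -9.37e-01] F [-0.1  0.5  0.9] M [ 0.003 -0.016 -0.013] op 0.598 q [0.27 0.2  1.96 0.   0.98 1.21]
d [0.1702, 0.0096, 0.0004] rv [0.001, 0.002, -1.427] rows 4.1 11.4 t 14.92
```

Call:
send_rows([
  [[0.03, 0.002, 0], [0, 0, -0.12], 0.2],
  [[0.06, 0.004, 0], [0, 0, -0.24], 0.2],
  [[0.09, 0.006, 0], [0, 0, -0.36], 0.2],
  [[0.12, 0.008, 0], [0, 0, -0.48], 0.2],
  [[0.15, 0.009, 0], [0, 0, -0.6], 0.2],
])

```text
clock: 15.33
eef_pos: [556.6, 4.7, 206.1]
tcp_rot: [3.141, 0.0, -0.331]
contact_force: [0.1, 1.1, 0.1]
opening: 0.598
```

```bash
python3 -c "
from h import *
st();go(*K['B'],205,0.49)"
```

```text
15.33 [556.6   4.7 206.1] [ 3.141  0.    -0.331] F [0.1 1.1 0.1] M [-0.007 -0.025  0.008] op 0.598 q [ 0.01  0.3   1.83 -0.    1.02  0.34]
d [0.0148, 0.0111, 0.0011] rv [0.001, 0.001, -0.821] rows 0.4 6.6 t 15.33
```

Call:
send_rows([
  [[0.012, 0.01, 0], [0, 0, -0.12], 0.2],
  [[0.0148, 0.011, 0], [0, 0, -0.24], 0.2],
  [[0.0148, 0.011, 0], [0, 0, -0.36], 0.2],
  [[0.0148, 0.011, 0], [0, 0, -0.48], 0.2],
  [[0.0148, 0.011, 0], [0, 0, -0.6], 0.2],
])

```text
clock: 15.75
eef_pos: [567.7, -11.0, 206.4]
tcp_rot: [3.141, -0.001, 0.275]
contact_force: [0.1, -0.7, -0.3]
opening: 0.605
```

Call:
send_rows([
  [[0, 0, 0], [0, 0, -0.12], 0.2],
  [[0, 0, 0], [0, 0, -0.221], 0.2],
  [[0, 0, 0], [0, 0, -0.221], 0.2],
  [[0, 0, 0], [0, 0, -0.221], 0.2],
  [[0, 0, 0], [0, 0, -0.221], 0.2],
])

```text
clock: 16.17
eef_pos: [567.9, -11.0, 206.7]
tcp_rot: [3.141, -0.001, 0.493]
contact_force: [0.2, -0.2, 0.7]
opening: 0.598
```

```bash
python3 -c "
from h import *
st();go(*K['B'],151,0.49)
f=viewer.grab_frame('wrist');cv2.imwrite('pics/w5.png',f[:,:,::-1])
"
```

```text
16.17 [567.9 -11.  206.7] [ 3.141e+00 -1.000e-03  4.930e-01] F [ 0.2 -0.2  0.7] M [ 0.045 -0.002  0.039] op 0.598 q [-0.02  0.31  1.8  -0.    1.02 -0.51]
d [-0.0006, -0.0008, 0.0557] rv [0.001, -0.001, 0.003] rows 1.3 0.0 t 16.17
```

View pics/w5.png

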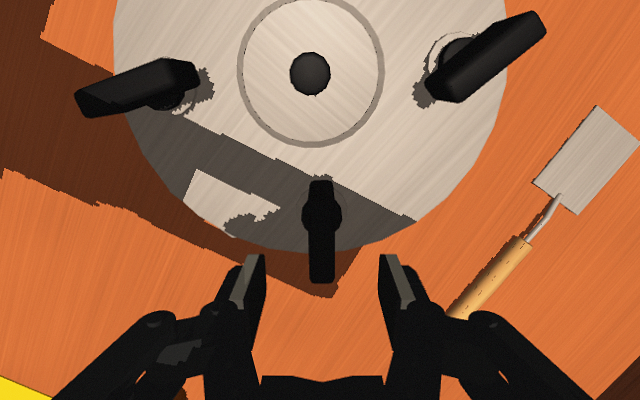

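Wing B is at (321,230), centred and aligned. I'll descend and grip.

Call:
send_rows([
  [[-0.0006, -0.0005, 0.025], [0, 0, 0], 0.2],
  [[-0.0006, -0.0005, 0.054], [0, 0, 0], 0.2],
  [[-0.0006, -0.0005, 0.055], [0, 0, 0], 0.2],
  [[-0.0006, -0.0005, 0.055], [0, 0, 0], 0],
  [[-0.0006, -0.0005, 0.055], [0, 0, 0], -0.3],
])

```text
clock: 16.63
eef_pos: [567.6, -10.9, 152.5]
tcp_rot: [3.14, -0.001, 0.493]
contact_force: [0.5, -0.4, 0.4]
opening: 0.37
```

Call:
send_rows([
  [[0, 0, 0], [0, 0, 0], -1],
  [[0, 0, 0], [0, 0, 0], -1],
  [[0, 0, 0], [0, 0, 0], -1],
  [[0, 0, 0], [0, 0, 0], -1],
  [[0, 0, 0], [0, 0, 0], -1],
])

```text
clock: 17.05
eef_pos: [568.1, -11.1, 154.4]
tcp_rot: [3.139, -0.002, 0.493]
contact_force: [-4.0, -1.7, 5.8]
opening: 0.151
```

Call:
send_rows([
  [[0, 0, 0.0], [0, 0, 0.04], -1],
  [[0, 0, 0], [0, 0, 0.08], -1],
  [[0, 0, 0], [0, 0, 0.11], -1],
  [[0, 0, 0], [0, 0, 0.11], -1],
  [[0, 0, 0], [0, 0, 0.11], -1],
])

```text
clock: 17.47
eef_pos: [567.9, -11.3, 154.6]
tcp_rot: [3.139, -0.002, 0.384]
contact_force: [-1.1, -1.6, -6.4]
opening: 0.149
```

```bash
python3 t.py B
```

```text
17.47 yaw [ 3.1393e+00 -2.2000e-03  3.8360e-01] dxyz [ 0.9 -0.7  3.6] F [-1.1 -1.6 -6.4] M [-0.182  0.197 -0.003] e6 0.201 q6 -0.404 op 0.149
```

Call:
send_rows([
  [[0, 0, 0], [0, 0, 0.05], -1],
  [[0, 0, 0], [0, 0, 0.1], -1],
  [[0, 0, 0], [0, 0, 0.12], -1],
  [[0, 0, 0], [0, 0, 0.12], -1],
  [[0, 0, 0], [0, 0, 0.12], -1],
])

```text
clock: 17.88
eef_pos: [567.8, -11.3, 154.7]
tcp_rot: [3.14, -0.002, 0.265]
contact_force: [-0.9, -1.7, -6.6]
opening: 0.145
```

```bash
python3 t.py B
```

```text
17.88 yaw [ 3.1395e+00 -2.1000e-03  2.6530e-01] dxyz [ 0.8 -0.7  3.7] F [-0.9 -1.7 -6.6] M [-0.24   0.113  0.032] e6 0.147 q6 -0.286 op 0.145
```

Call:
send_rows([
  [[0, 0, 0], [0, 0, 0.05], -1],
  [[0, 0, 0], [0, 0, 0.1], -1],
  [[0, 0, 0], [0, 0, 0.12], -1],
  [[0, 0, 0], [0, 0, 0.12], -1],
  [[0, 0, 0], [0, 0, 0.12], -1],
])

```text
clock: 18.3
eef_pos: [567.5, -11.4, 154.6]
tcp_rot: [3.14, -0.002, 0.147]
contact_force: [-1.3, -1.2, -6.4]
opening: 0.149
```

```bash
python3 t.py B
```

```text
18.3 yaw [ 3.1397e+00 -1.9000e-03  1.4730e-01] dxyz [ 0.5 -0.8  3.6] F [-1.3 -1.2 -6.4] M [-0.344  0.215  0.008] e6 0.144 q6 -0.168 op 0.149
```

Call:
send_rows([
  [[0, 0, 0], [0, 0, 0.05], -1],
  [[0, 0, 0], [0, 0, 0.1], -1],
  [[0, 0, 0], [0, 0, 0.12], -1],
  [[0, 0, 0], [0, 0, 0.12], -1],
  [[0, 0, 0], [0, 0, 0.12], -1],
])

```text
clock: 18.72
eef_pos: [567.4, -11.5, 154.7]
tcp_rot: [3.14, -0.002, 0.03]
contact_force: [-1.6, -1.3, -6.4]
opening: 0.145
```

```bash
python3 t.py B
```

```text
18.72 yaw [ 3.1398e+00 -1.9000e-03  2.9600e-02] dxyz [ 0.4 -0.9  3.7] F [-1.6 -1.3 -6.4] M [-0.318  0.317  0.4  ] e6 0.502 q6 -0.05 op 0.145
```

B bites with onset ≈0.135, so yield starts at about 0.035. The target is −0.455.

Call:
send_rows([
  [[0, 0, 0], [0, 0, 0.08], -1],
  [[0, 0, 0], [0, 0, 0.16], -1],
  [[0, 0, 0], [0, 0, 0.24], -1],
  [[0, 0, 0], [0, 0, 0.3], -1],
  [[0, 0, 0], [0, 0, 0.3], -1],
])

```text
clock: 19.13
eef_pos: [566.9, -11.5, 154.6]
tcp_rot: [3.14, -0.001, -0.271]
contact_force: [-4.2, -2.2, -4.0]
opening: 0.15
```

```bash
python3 t.py B
```

```text
19.13 yaw [ 3.140e+00 -1.300e-03 -2.711e-01] dxyz [-0.1 -0.9  3.6] F [-4.2 -2.2 -4. ] M [-0.398  0.698  0.446] e6 1.597 q6 0.251 op 0.15
```

Call:
send_rows([
  [[0, 0, 0], [0, 0, 0.08], -1],
  [[0, 0, 0], [0, 0, 0.15], -1],
  [[0, 0, 0], [0, 0, 0.184], -1],
  [[0, 0, 0], [0, 0, 0.184], -1],
  [[0, 0, 0], [0, 0, 0.184], -1],
])

```text
clock: 19.55
eef_pos: [566.6, -11.4, 154.6]
tcp_rot: [3.14, -0.001, -0.452]
contact_force: [-3.6, -0.9, -4.4]
opening: 0.151
```

```bash
python3 t.py B
```

```text
19.55 yaw [ 3.1401e+00 -1.0000e-03 -4.5150e-01] dxyz [-0.4 -0.8  3.6] F [-3.6 -0.9 -4.4] M [-0.3    0.77   0.425] e6 0.628 q6 0.431 op 0.151
```

Call:
send_rows([
  [[0, 0, 0], [0, 0, 0], 0.2],
  [[0, 0, 0], [0, 0, 0], 0.2],
  [[0, 0, 0], [0, 0, 0], 0.2],
  [[0, 0, -0.025], [0, 0, 0], 0.2],
  [[0, 0, -0.053], [0, 0, 0], 0.2],
])

```text
clock: 19.97
eef_pos: [566.1, -11.2, 207.1]
tcp_rot: [3.139, 0.001, -0.451]
contact_force: [-0.5, -0.5, 1.0]
opening: 0.602
```

```bash
python3 -c "
from h import *
st();go(*K['A'],205,-0.40)"
```

```text
19.97 [566.1 -11.2 207.1] [ 3.139e+00  1.000e-03 -4.510e-01] F [-0.5 -0.5  1. ] M [-0.019 -0.008  0.062] op 0.602 q [-0.02  0.31  1.8  -0.    1.03  0.43]
d [-0.0276, -0.1179, 0.0019] rv [0.002, 0.001, -0.051] rows 2.9 0.4 t 19.97
```

First pass is done. For the second pass I grip each knob at its sprung-back yaw and turn it to the previous end yaw minus 0.52. First is A.

Call:
send_rows([
  [[-0.008, -0.034, 0], [0, 0, -0.03], 0.2],
  [[-0.016, -0.07, 0], [0.002, 0, -0.051], 0.2],
  [[-0.024, -0.103, 0], [0.002, 0, -0.051], 0.2],
  [[-0.0276, -0.118, 0.002], [0.002, 0, -0.051], 0.2],
  [[-0.0276, -0.118, 0.002], [0.002, 0, -0.051], 0.2],
])

```text
clock: 20.38
eef_pos: [593.9, 110.2, 205.2]
tcp_rot: [-3.14, -0.0, -0.397]
contact_force: [-0.1, 0.1, 0.3]
opening: 0.598
```

```bash
python3 -c "
from h import *
st();go(*K['A'],151,-0.40)
f=viewer.grab_frame('wrist');cv2.imwrite('pics/w6.png',f[:,:,::-1])
"
```

```text
20.38 [593.9 110.2 205.2] [-3.14  -0.    -0.397] F [-0.1  0.1  0.3] M [0.053 0.009 0.009] op 0.598 q [0.18 0.37 1.73 0.   1.05 0.58]
d [0.0002, 0.0036, 0.0542] rv [-0.002, -0.0, 0.003] rows 1.3 0.0 t 20.38
```

View pics/w6.png

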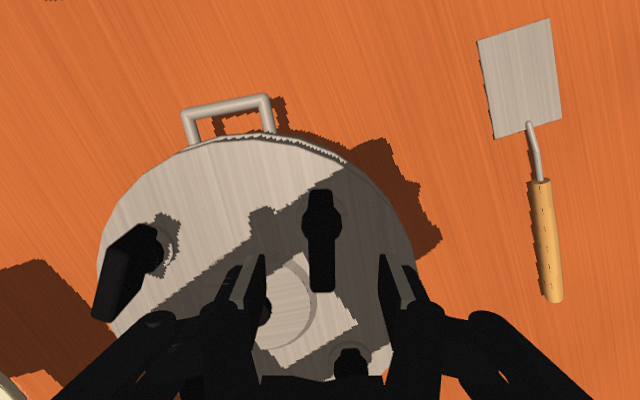

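Wing A at (321,240) lies along the jaws, so it sprang back as predicted. I'll grip it.

Call:
send_rows([
  [[0, 0.003, 0.015], [-0.002, 0, 0.003], 0.2],
  [[0, 0.003, 0.05], [-0.002, 0, 0.003], 0.2],
  [[0, 0.003, 0.054], [-0.002, 0, 0.003], 0.2],
  [[0, 0.003, 0.054], [-0.002, 0, 0.003], 0],
  [[0, 0.003, 0.054], [-0.002, 0, 0.003], -0.3],
])

```text
clock: 20.85
eef_pos: [592.2, 104.9, 151.6]
tcp_rot: [3.14, 0.001, -0.401]
contact_force: [0.3, 0.2, -0.0]
opening: 0.373
```

Call:
send_rows([
  [[0, 0, 0], [0, 0, 0], -1],
  [[0, 0, 0], [0, 0, 0], -1],
  [[0, 0, 0], [0, 0, 0], -1],
  [[0, 0, 0], [0, 0, 0], -1],
  [[0, 0, 0], [0, 0, 0], -1],
])

```text
clock: 21.27
eef_pos: [592.1, 105.0, 153.4]
tcp_rot: [3.14, 0.0, -0.401]
contact_force: [-6.1, 0.9, 5.8]
opening: 0.149
```

```bash
python3 t.py A
```

```text
21.27 yaw [ 3.1404e+00  5.0000e-04 -4.0110e-01] dxyz [-0.6 -1.9  2.4] F [-6.1  0.9  5.8] M [0.12  0.858 0.042] e6 0.09 q6 0.575 op 0.149
```

Call:
send_rows([
  [[0, 0, 0], [0, 0, 0.06], -1],
  [[0, 0, 0], [0, 0, 0.12], -1],
  [[0, 0, 0], [0, 0, 0.18], -1],
  [[0, 0, 0], [0, 0, 0.2], -1],
  [[0, 0, 0], [0, 0, 0.2], -1],
])

```text
clock: 21.68
eef_pos: [591.5, 105.1, 153.7]
tcp_rot: [3.14, 0.001, -0.601]
contact_force: [-2.3, 2.4, -4.6]
opening: 0.15
```

```bash
python3 t.py A
```

```text
21.68 yaw [ 3.1399e+00  1.0000e-03 -6.0050e-01] dxyz [-1.2 -1.8  2.7] F [-2.3  2.4 -4.6] M [0.345 0.498 0.469] e6 1.045 q6 0.774 op 0.15
```

Call:
send_rows([
  [[0.0005, 0, 0], [0, 0, 0.08], -1],
  [[0.0005, 0, 0], [0, 0, 0.16], -1],
  [[0.0005, 0, 0], [0, 0, 0.24], -1],
  [[0.0005, 0, 0], [0, 0, 0.28], -1],
  [[0.0005, 0, 0], [0, 0, 0.28], -1],
])

```text
clock: 22.1
eef_pos: [591.0, 105.4, 153.8]
tcp_rot: [3.139, 0.002, -0.881]
contact_force: [-3.9, 4.2, -4.8]
opening: 0.151
```

```bash
python3 t.py A
```

```text
22.1 yaw [ 3.1387e+00  2.4000e-03 -8.8100e-01] dxyz [-1.7 -1.5  2.8] F [-3.9  4.2 -4.8] M [0.828 0.7   0.491] e6 1.351 q6 1.054 op 0.151
```

Call:
send_rows([
  [[0, 0, 0], [0, 0, 0.06], -1],
  [[0, 0, 0], [0, 0, 0.12], -1],
  [[0, 0, 0], [0, 0, 0.135], -1],
  [[0, 0, 0], [0, 0, 0.135], -1],
  [[0, 0, 0], [0, 0, 0.135], -1],
])

```text
clock: 22.52
eef_pos: [590.7, 105.7, 153.8]
tcp_rot: [3.138, 0.003, -1.013]
contact_force: [-2.5, 4.6, -7.0]
opening: 0.149
```

```bash
python3 t.py A
```

```text
22.52 yaw [ 3.1382e+00  2.6000e-03 -1.0134e+00] dxyz [-2.  -1.2  2.8] F [-2.5  4.6 -7. ] M [0.73  0.492 0.548] e6 0.562 q6 1.187 op 0.149
```

A is done, with torque 0.548 against 0.541 expected. I'll release it and go to D (jaw yaw −0.80).

Call:
send_rows([
  [[0, 0, 0], [0, 0, 0], 0.2],
  [[0, 0, 0], [0, 0, 0], 0.2],
  [[0, 0, 0], [0, 0, 0], 0.2],
  [[0, 0, -0.025], [0, 0, 0], 0.2],
  [[0, 0, -0.053], [0, 0, 0], 0.2],
])

```text
clock: 22.93
eef_pos: [590.3, 105.1, 206.3]
tcp_rot: [3.136, 0.003, -1.013]
contact_force: [1.0, -0.4, -0.2]
opening: 0.597
```

```bash
python3 -c "
from h import *
st();go(*K['D'],205,-0.80)"
```

```text
22.93 [590.3 105.1 206.3] [ 3.136e+00  3.000e-03 -1.013e+00] F [ 1.  -0.4 -0.2] M [ 0.038 -0.083 -0.013] op 0.597 q [0.17 0.37 1.73 0.   1.05 1.19]
d [0.002, 0.1671, 0.0023] rv [0.006, 0.004, -0.213] rows 4.0 1.7 t 22.93
```

Call:
send_rows([
  [[0.001, 0.036, 0], [0.003, 0.002, -0.08], 0.2],
  [[0.001, 0.075, 0], [0.006, 0.004, -0.16], 0.2],
  [[0.002, 0.115, 0], [0.006, 0.004, -0.213], 0.2],
  [[0.002, 0.15, 0.002], [0.006, 0.004, -0.213], 0.2],
  [[0.002, 0.167, 0.002], [0.006, 0.004, -0.213], 0.2],
])

```text
clock: 23.35
eef_pos: [446.4, 13.3, 205.4]
tcp_rot: [3.141, -0.0, -0.8]
contact_force: [0.5, -0.3, -0.1]
opening: 0.602
```

Call:
send_rows([
  [[0, 0, 0], [0, 0, 0], 0.2],
  [[0, 0, 0], [0, 0, 0], 0.2],
  [[0, 0, 0], [0, 0, 0], 0.2],
  [[0, 0, 0], [0, 0, 0], 0.2],
  [[0, 0, 0], [0, 0, 0], 0.2],
])

```text
clock: 23.77
eef_pos: [447.6, 13.8, 205.5]
tcp_rot: [3.141, -0.001, -0.799]
contact_force: [0.6, 0.4, -0.9]
opening: 0.602
```

```bash
python3 -c "
from h import *
st();go(*K['D'],151,-0.80)
f=viewer.grab_frame('wrist');cv2.imwrite('pics/w7.png',f[:,:,::-1])
"
```

```text
23.77 [447.6  13.8 205.5] [ 3.141e+00 -1.000e-03 -7.990e-01] F [ 0.6  0.4 -0.9] M [-0.013  0.032  0.03 ] op 0.602 q [ 0.03  0.13  2.05 -0.    0.96  0.83]
d [0.0004, -0.0023, 0.0545] rv [0.0, -0.001, 0.001] rows 1.3 0.0 t 23.77
```

View pics/w7.png

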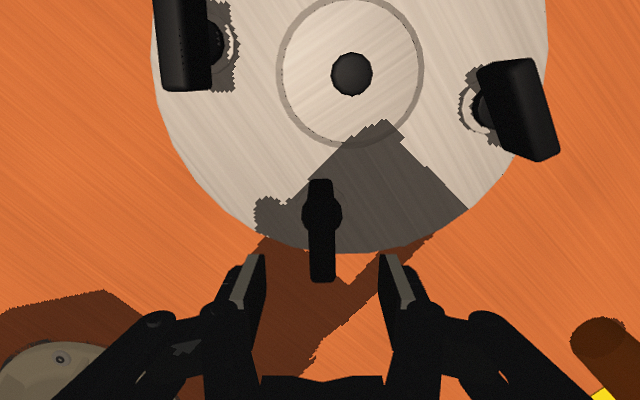

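Wing D at (321,230) is aligned and centred. I'll grip it.

Call:
send_rows([
  [[0.0004, -0.0023, 0.02], [0, 0, 0], 0.2],
  [[0.0004, -0.0023, 0.054], [0, 0, 0], 0.2],
  [[0.0004, -0.0023, 0.054], [0, 0, 0], 0.2],
  [[0.0004, -0.0023, 0.054], [0, 0, 0], 0],
  [[0.0004, -0.0023, 0.054], [0, 0, 0], -0.3],
])

```text
clock: 24.23
eef_pos: [449.8, 15.2, 152.1]
tcp_rot: [3.141, -0.0, -0.799]
contact_force: [0.3, 0.1, -0.6]
opening: 0.376
```

Call:
send_rows([
  [[0, 0, 0], [0, 0, 0], -1],
  [[0, 0, 0], [0, 0, 0], -1],
  [[0, 0, 0], [0, 0, 0], -1],
  [[0, 0, 0], [0, 0, 0], -1],
  [[0, 0, 0], [0, 0, 0], -1],
])

```text
clock: 24.65
eef_pos: [450.3, 15.8, 153.7]
tcp_rot: [-3.14, -0.001, -0.799]
contact_force: [-2.3, 4.6, 5.9]
opening: 0.148
```

```bash
python3 t.py D
```

```text
24.65 yaw [-3.1402e+00 -6.0000e-04 -7.9900e-01] dxyz [0.7 0.8 2.7] F [-2.3  4.6  5.9] M [0.877 0.548 0.091] e6 0.078 q6 0.83 op 0.148
```

Call:
send_rows([
  [[0, 0, 0], [0, 0, 0.06], -1],
  [[0, 0, 0], [0, 0, 0.12], -1],
  [[0, 0, 0], [0, 0, 0.18], -1],
  [[0, 0, 0], [0, 0, 0.2], -1],
  [[0, 0, 0], [0, 0, 0.2], -1],
])

```text
clock: 25.07
eef_pos: [450.2, 15.8, 154.1]
tcp_rot: [-3.14, -0.001, -0.998]
contact_force: [-0.9, 1.1, -7.9]
opening: 0.148
```

```bash
python3 t.py D
```

```text
25.07 yaw [-3.1401e+00 -5.0000e-04 -9.9840e-01] dxyz [0.6 0.8 3.1] F [-0.9  1.1 -7.9] M [-0.003 -0.036  0.476] e6 1.038 q6 1.03 op 0.148
```

Call:
send_rows([
  [[0, 0, 0], [0, 0, 0.08], -1],
  [[0, 0, 0], [0, 0, 0.16], -1],
  [[0, 0, 0], [0, 0, 0.24], -1],
  [[0, 0, 0], [0, 0, 0.28], -1],
  [[0, 0, 0], [0, 0, 0.28], -1],
])

```text
clock: 25.48
eef_pos: [450.1, 15.7, 154.2]
tcp_rot: [-3.14, -0.0, -1.278]
contact_force: [2.0, -0.2, -11.8]
opening: 0.15
```

Call:
send_rows([
  [[0, 0, 0], [0, 0, 0.06], -1],
  [[0, 0, 0], [0, 0, 0.12], -1],
  [[0, 0, 0], [0, 0, 0.138], -1],
  [[0, 0, 0], [0, 0, 0.138], -1],
  [[0, 0, 0], [0, 0, 0.138], -1],
])

```text
clock: 25.9
eef_pos: [450.1, 15.6, 154.2]
tcp_rot: [-3.14, -0.0, -1.413]
contact_force: [0.7, -0.7, -10.8]
opening: 0.15
```

```bash
python3 t.py D
```

```text
25.9 yaw [-3.1400e+00 -4.0000e-04 -1.4129e+00] dxyz [0.5 0.6 3.2] F [  0.7  -0.7 -10.8] M [-0.242 -0.287  0.506] e6 0.617 q6 1.445 op 0.15
```

Call:
send_rows([
  [[0, 0, 0], [0, 0, 0], 0.2],
  [[0, 0, 0], [0, 0, 0], 0.2],
  [[0, 0, 0], [0, 0, 0], 0.2],
  [[0, 0, -0.025], [0, 0, 0], 0.2],
  [[0, 0, -0.053], [0, 0, 0], 0.2],
])

```text
clock: 26.32
eef_pos: [449.0, 15.7, 207.0]
tcp_rot: [3.14, 0.0, -1.413]
contact_force: [0.9, -0.1, -0.6]
opening: 0.598
```

```bash
python3 -c "
from h import *
st();go(*K['C'],205,-0.84)"
```

```text
26.32 [449.   15.7 207. ] [ 3.14   0.    -1.413] F [ 0.9 -0.1 -0.6] M [ 0.026 -0.001 -0.026] op 0.598 q [0.03 0.14 2.04 0.   0.97 1.44]
d [-0.1111, -0.0442, 0.0019] rv [0.001, 0.001, -0.573] rows 2.9 4.6 t 26.32
```

D is done at 0.506 N m. Next is C.

Call:
send_rows([
  [[-0.025, -0.01, 0], [0, 0, -0.12], 0.2],
  [[-0.05, -0.02, 0], [0, 0, -0.24], 0.2],
  [[-0.08, -0.032, 0], [0, 0, -0.36], 0.2],
  [[-0.105, -0.042, 0], [0, 0, -0.48], 0.2],
  [[-0.111, -0.044, 0.002], [0, 0, -0.573], 0.2],
])

```text
clock: 26.73
eef_pos: [476.8, 135.6, 206.2]
tcp_rot: [-3.139, 0.0, -0.832]
contact_force: [-0.1, -1.0, 0.4]
opening: 0.603
```

Call:
send_rows([
  [[0, 0, 0], [0, 0, 0], 0.2],
  [[0, 0, 0], [0, 0, 0], 0.2],
  [[0, 0, 0], [0, 0, 0], 0.2],
  [[0, 0, 0], [0, 0, 0], 0.2],
  [[0, 0, 0], [0, 0, 0], 0.2],
])

```text
clock: 27.15
eef_pos: [476.7, 134.8, 206.4]
tcp_rot: [-3.139, 0.0, -0.835]
contact_force: [-0.4, -0.6, 0.4]
opening: 0.599
```

```bash
python3 -c "
from h import *
st();go(*K['C'],151,-0.84)
f=viewer.grab_frame('wrist');cv2.imwrite('pics/w8.png',f[:,:,::-1])
"
```

```text
27.15 [476.7 134.8 206.4] [-3.139  0.    -0.835] F [-0.4 -0.6  0.4] M [ 0.066 -0.039  0.037] op 0.599 q [0.27 0.21 1.95 0.   0.98 1.11]
d [0.0008, 0.0029, 0.0554] rv [-0.003, 0.0, 0.005] rows 1.3 0.0 t 27.15
```

View pics/w8.png

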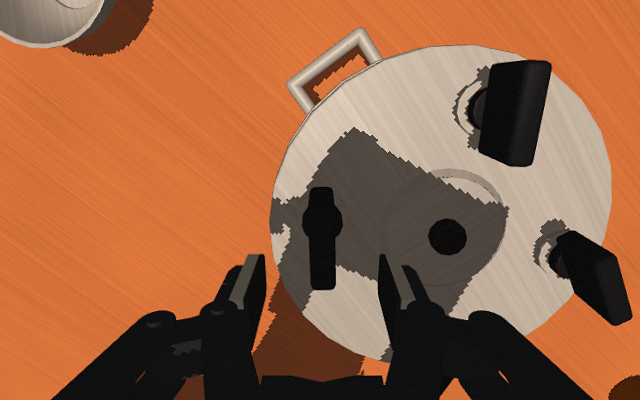

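Wing C at (322,238) is aligned. I'll grip it.

Call:
send_rows([
  [[0.0008, 0.0029, 0.02], [-0.003, 0, 0.005], 0.2],
  [[0.0008, 0.0029, 0.054], [-0.003, 0, 0.005], 0.2],
  [[0.0008, 0.0029, 0.055], [-0.003, 0, 0.005], 0.2],
  [[0.0008, 0.0029, 0.055], [-0.003, 0, 0.005], 0],
  [[0.0008, 0.0029, 0.055], [-0.003, 0, 0.005], -0.3],
])

```text
clock: 27.62
eef_pos: [475.6, 132.3, 152.2]
tcp_rot: [3.141, 0.0, -0.84]
contact_force: [0.5, -0.5, -0.1]
opening: 0.371
```

Call:
send_rows([
  [[0, 0, 0], [0, 0, 0], -1],
  [[0, 0, 0], [0, 0, 0], -1],
  [[0, 0, 0], [0, 0, 0], -1],
  [[0, 0, 0], [0, 0, 0], -1],
  [[0, 0, 0], [0, 0, 0], -1],
])

```text
clock: 28.03
eef_pos: [476.0, 133.2, 154.0]
tcp_rot: [-3.139, 0.001, -0.84]
contact_force: [-3.6, 4.2, 6.9]
opening: 0.15
```

```bash
python3 t.py C
```

```text
28.03 yaw [-3.1395e+00  5.0000e-04 -8.4010e-01] dxyz [0.8 0.8 3. ] F [-3.6  4.2  6.9] M [0.764 0.672 0.114] e6 0.088 q6 1.108 op 0.15
```

Call:
send_rows([
  [[0, 0, 0], [0, 0, 0.06], -1],
  [[0, 0, 0], [0, 0, 0.12], -1],
  [[0, 0, 0], [0, 0, 0.18], -1],
  [[0, 0, 0], [0, 0, 0.2], -1],
  [[0, 0, 0], [0, 0, 0.2], -1],
])

```text
clock: 28.45
eef_pos: [475.8, 133.2, 154.3]
tcp_rot: [-3.14, 0.001, -1.039]
contact_force: [-0.3, 0.6, -7.2]
opening: 0.153
```

```bash
python3 t.py C
```

```text
28.45 yaw [-3.1398e+00  8.0000e-04 -1.0394e+00] dxyz [0.6 0.8 3.3] F [-0.3  0.6 -7.2] M [-0.05   0.057  0.46 ] e6 1.039 q6 1.308 op 0.153
```

Call:
send_rows([
  [[0, 0, 0], [0, 0, 0.08], -1],
  [[0, 0, 0], [0, 0, 0.16], -1],
  [[0, 0, 0], [0, 0, 0.24], -1],
  [[0, 0, 0], [0, 0, 0.28], -1],
  [[0, 0, 0], [0, 0, 0.28], -1],
])

```text
clock: 28.87
eef_pos: [475.8, 133.1, 154.4]
tcp_rot: [-3.14, 0.001, -1.319]
contact_force: [0.7, -0.8, -9.8]
opening: 0.147
```

Call:
send_rows([
  [[0, 0, 0], [0, 0, 0.06], -1],
  [[0, 0, 0], [0, 0, 0.12], -1],
  [[0, 0, 0], [0, 0, 0.138], -1],
  [[0, 0, 0], [0, 0, 0.138], -1],
  [[0, 0, 0], [0, 0, 0.138], -1],
])

```text
clock: 29.28
eef_pos: [475.7, 133.0, 154.4]
tcp_rot: [-3.14, 0.001, -1.454]
contact_force: [0.9, -0.5, -10.7]
opening: 0.15
```

```bash
python3 t.py C
```

```text
29.28 yaw [-3.1404e+00  9.0000e-04 -1.4540e+00] dxyz [0.5 0.6 3.4] F [  0.9  -0.5 -10.7] M [-0.135 -0.163  0.525] e6 0.617 q6 1.722 op 0.15
```

Call:
send_rows([
  [[0, 0, 0], [0, 0, 0], 0.2],
  [[0, 0, 0], [0, 0, 0], 0.2],
  [[0, 0, 0], [0, 0, 0], 0.2],
  [[0, 0, -0.025], [0, 0, 0], 0.2],
  [[0, 0, -0.053], [0, 0, 0], 0.2],
])

```text
clock: 29.7
eef_pos: [474.8, 132.7, 207.1]
tcp_rot: [3.14, 0.001, -1.454]
contact_force: [1.9, 0.5, 1.3]
opening: 0.601
```

```bash
python3 -c "
from h import *
st();go(*K['B'],205,-0.353)"
```

```text
29.7 [474.8 132.7 207.1] [ 3.140e+00  1.000e-03 -1.454e+00] F [1.9 0.5 1.3] M [ 0.017  0.013 -0.041] op 0.601 q [0.27 0.2  1.96 0.   0.99 1.72]
d [0.1531, -0.0749, 0.0019] rv [0.001, 0.002, -1.101] rows 4.1 8.8 t 29.7
```

C reads 0.525 N m. Now B.

Call:
send_rows([
  [[0.03, -0.015, 0], [0, 0, -0.12], 0.2],
  [[0.06, -0.03, 0], [0, 0, -0.24], 0.2],
  [[0.09, -0.044, 0], [0, 0, -0.36], 0.2],
  [[0.12, -0.059, 0], [0, 0, -0.48], 0.2],
  [[0.15, -0.073, 0], [0, 0, -0.6], 0.2],
])

```text
clock: 30.12
eef_pos: [566.1, -9.1, 207.8]
tcp_rot: [-3.141, 0.001, -0.848]
contact_force: [1.1, 1.0, 0.4]
opening: 0.6
```

```bash
python3 -c "
from h import *
st();go(*K['B'],205,-0.353)"
```

```text
30.12 [566.1  -9.1 207.8] [-3.141e+00  1.000e-03 -8.480e-01] F [1.1 1.  0.4] M [ 0.006 -0.001 -0.   ] op 0.6 q [-0.02  0.31  1.8   0.    1.03  0.83]
d [0.0017, 0.0003, 0.0028] rv [-0.001, 0.0, -0.495] rows 0.1 4.0 t 30.12
```

Call:
send_rows([
  [[0.001, 0, 0], [0, 0, -0.12], 0.2],
  [[0.0017, 0, 0], [0, 0, -0.24], 0.2],
  [[0.0017, 0, 0.001], [0, 0, -0.36], 0.2],
  [[0.0017, 0, 0.001], [0, 0, -0.48], 0.2],
  [[0.0017, 0, 0.001], [0, 0, -0.495], 0.2],
])

```text
clock: 30.53
eef_pos: [567.6, -10.6, 207.3]
tcp_rot: [-3.141, -0.001, -0.347]
contact_force: [-0.2, 0.5, -0.2]
opening: 0.602
```

```bash
python3 -c "
from h import *
st();go(*K['B'],151,-0.353)
f=viewer.grab_frame('wrist');cv2.imwrite('pics/w9.png',f[:,:,::-1])
"
```

```text
30.53 [567.6 -10.6 207.3] [-3.141e+00 -1.000e-03 -3.470e-01] F [-0.2  0.5 -0.2] M [-0.014  0.011  0.01 ] op 0.602 q [-0.02  0.31  1.8   0.    1.02  0.32]
d [-0.0006, 0.0003, 0.0563] rv [-0.001, -0.001, 0.006] rows 1.4 0.0 t 30.53
```

View pics/w9.png

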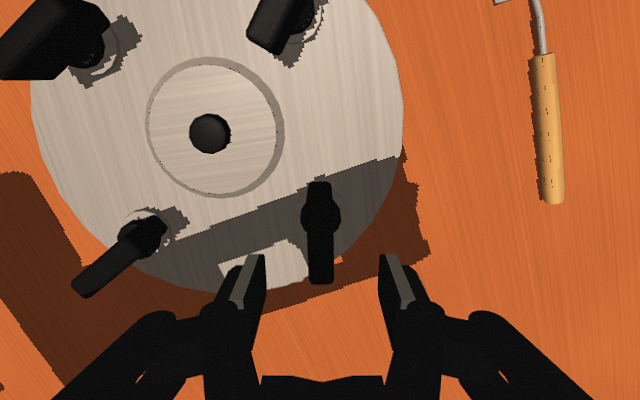

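Wing B at (320,232) is aligned. I'll grip it.

Call:
send_rows([
  [[-0.0006, 0, 0.025], [0, 0, 0.006], 0.2],
  [[-0.0006, 0, 0.055], [0, 0, 0.006], 0.2],
  [[-0.0006, 0, 0.056], [0, 0, 0.006], 0.2],
  [[-0.0006, 0, 0.056], [0, 0, 0.006], 0],
  [[-0.0006, 0, 0.056], [0, 0, 0.006], -0.3],
])

```text
clock: 31.0
eef_pos: [567.7, -10.2, 152.4]
tcp_rot: [-3.14, -0.001, -0.36]
contact_force: [0.0, 0.4, 0.0]
opening: 0.373
```

Call:
send_rows([
  [[0, 0, 0], [0, 0, 0], -1],
  [[0, 0, 0], [0, 0, 0], -1],
  [[0, 0, 0], [0, 0, 0], -1],
  [[0, 0, 0], [0, 0, 0], -1],
  [[0, 0, 0], [0, 0, 0], -1],
])

```text
clock: 31.42
eef_pos: [567.7, -9.7, 154.3]
tcp_rot: [-3.139, -0.002, -0.36]
contact_force: [-5.6, 3.4, 7.4]
opening: 0.148
```

```bash
python3 t.py B
```

```text
31.42 yaw [-3.1393e+00 -1.7000e-03 -3.6040e-01] dxyz [0.7 0.9 3.3] F [-5.6  3.4  7.4] M [0.497 0.886 0.115] e6 0.107 q6 0.339 op 0.148
```

Call:
send_rows([
  [[0, 0, 0], [0, 0, 0.06], -1],
  [[0, 0, 0], [0, 0, 0.12], -1],
  [[0, 0, 0], [0, 0, 0.18], -1],
  [[0, 0, 0], [0, 0, 0.2], -1],
  [[0, 0, 0], [0, 0, 0.2], -1],
])

```text
clock: 31.83
eef_pos: [567.6, -9.7, 154.7]
tcp_rot: [-3.139, -0.001, -0.56]
contact_force: [-0.8, 0.4, -5.5]
opening: 0.15
```

```bash
python3 t.py B
```

```text
31.83 yaw [-3.1393e+00 -1.2000e-03 -5.6010e-01] dxyz [0.6 0.9 3.7] F [-0.8  0.4 -5.5] M [-0.12   0.066  0.491] e6 1.044 q6 0.539 op 0.15
```

Call:
send_rows([
  [[0, 0, 0], [0, 0, 0.08], -1],
  [[0, 0, 0], [0, 0, 0.16], -1],
  [[0, 0, 0], [0, 0, 0.24], -1],
  [[0, 0, 0], [0, 0, 0.28], -1],
  [[0, 0, 0], [0, 0, 0.28], -1],
])

```text
clock: 32.25
eef_pos: [567.4, -9.9, 154.7]
tcp_rot: [-3.139, -0.001, -0.84]
contact_force: [-0.0, -0.7, -8.3]
opening: 0.15
```

Call:
send_rows([
  [[0, 0, 0], [0, 0, 0.06], -1],
  [[0, 0, 0], [0, 0, 0.12], -1],
  [[0, 0, 0], [0, 0, 0.133], -1],
  [[0, 0, 0], [0, 0, 0.133], -1],
  [[0, 0, 0], [0, 0, 0.133], -1],
])

```text
clock: 32.67
eef_pos: [567.4, -9.9, 154.7]
tcp_rot: [-3.139, -0.001, -0.97]
contact_force: [0.8, -1.1, -9.1]
opening: 0.15
```

```bash
python3 t.py B
```

```text
32.67 yaw [-3.1394e+00 -5.0000e-04 -9.6990e-01] dxyz [0.4 0.7 3.7] F [ 0.8 -1.1 -9.1] M [-0.227 -0.209  0.532] e6 0.593 q6 0.949 op 0.15
```

Call:
send_rows([
  [[0, 0, 0], [0, 0, 0], 0.2],
  [[0, 0, 0], [0, 0, 0], 0.2],
  [[0, 0, 0], [0, 0, 0], 0.2],
  [[0, 0, -0.025], [0, 0, 0], 0.2],
  [[0, 0, -0.055], [0, 0, 0], 0.2],
])

```text
clock: 33.08
eef_pos: [566.2, -9.9, 209.0]
tcp_rot: [3.141, 0.002, -0.97]
contact_force: [0.1, 0.1, 0.4]
opening: 0.604
```

Call:
send_rows([
  [[0, 0, -0.03], [0, 0, 0], 0.2],
  [[0, 0, -0.06], [0, 0, 0], 0.2],
  [[0, 0, -0.09], [0, 0, 0], 0.2],
  [[0, 0, -0.1], [0, 0, 0], 0.2],
  [[0, 0, -0.1], [0, 0, 0], 0.2],
])

```text
clock: 33.5
eef_pos: [568.2, -10.0, 312.8]
tcp_rot: [-3.136, -0.002, -0.97]
contact_force: [0.2, -0.1, 0.1]
opening: 0.599
```

```bash
python3 -c "
from h import *
st()
for n in ('scene','top'):
    f=viewer.grab_frame(n);cv2.imwrite(f'pics/{n}9.png',f[:,:,::-1])
"
```

```text
33.5 [568.2 -10.  312.8] [-3.136e+00 -2.000e-03 -9.700e-01] F [ 0.2 -0.1  0.1] M [ 0.026 -0.002 -0.005] op 0.599 q [-0.02  0.21  1.69  0.    1.23  0.95]
```

View pics/top9.png

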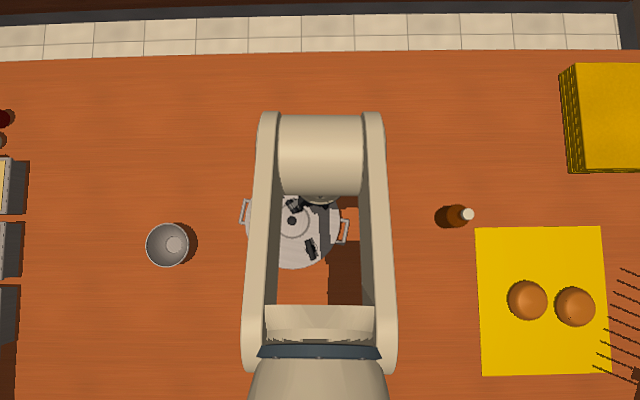

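View pics/scene9.png

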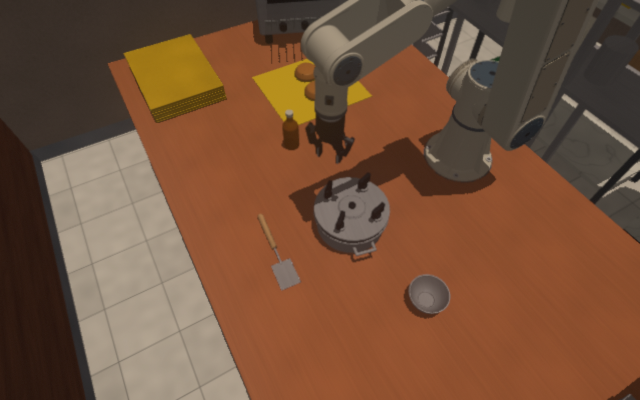

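The gripper hangs clear above the lid. The bottle (291,130), bowl (429,295) and spatula (278,250) are at the same pixels as at the start. I'm handing in.

```bash
python3 -c "
from rig import job
print(job.sign_off())"
```

```text
the job is handed in; nothing more can be done
None
```

All four wing knobs are clamped down in two passes, each in opposite pairs, and the job is handed in at 33.6 s. I took the knobs to be 1, 3, 2, 4 in that order. The lid's x axis isn't marked, so those numbers are my inference, but each pair is opposite whichever way they are numbered.

| Knob (in order) | First pass: turn past full bite | First pass: final torque | Second pass: further turn | Second pass: final torque |
|---|---|---|---|---|
| 1 | about 0.49 rad | 0.469 N m | 0.517 rad | 0.548 N m |
| 3 | about 0.49 rad | 0.463 N m | 0.516 rad | 0.506 N m |
| 2 | about 0.49 rad | 0.449 N m | 0.516 rad | 0.525 N m |
| 4 | about 0.49 rad | 0.425 N m | 0.518 rad | 0.532 N m |

- **Turn:** 30° is 0.52 rad. I counted the first pass from full bite, where the foot starts to sink. Counted from the first rise in torque it is about 0.1 rad more, roughly 34°.
- **Torque:** the given values predict about 0.47 N m after the first pass and 0.54 N m after the second. Knob 4's first-pass reading (0.425) and knob 3's second-pass reading (0.506) were 0.03 to 0.04 N m low, about the size of the sensor noise.
- **Spring-back:** on the second pass each wing lined up with the jaws about where a 0.1 rad spring-back would put it, so I saw no sign of slipping.
- **Final state:** the gripper is open and about 150 mm above the knobs, and its wrist force reads about zero. The bottle, bowl and spatula are where they were in the first pictures.

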